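Rack the turned handles and clear the offcuts

ROBOT

A 6-joint arm with a two-finger parallel gripper is mounted at the origin on the work surface. World frame = base frame: x ahead of the robot, y to its left, z up, the work surface at z = 0. Lengths are in m, angles in rad, forces in N, time in s.
With the tool pointing down it reaches from about 0.375 to 0.975 m from the base axis. Payload 3.8 kg.
Tool frame: the origin (TCP) lies midway between the tips of the shut fingers; the grasp point (between the pads) lies 19 mm behind it; z points along the fingers, y is the line along which they close (so a half turn about z gives the same grasp; the last joint's range is limited). The gripper opens to 85 mm and grips with 20 to 120 N. Pads are 22 mm wide; open, the fingers measure 114 mm over their backs; the gripper's body (76 mm by 85 mm) begins 54 mm behind the grasp point. The pads swing forward as they close: fully open they stand 13 mm farther back than shut.
Start: joints at [1.277, 0.264, 1.604, -0, 1.274, -0.037], TCP at [0.171, 0.653, 0.231] pointing down, gripper open.
Joint ranges: [-2.63, 2.63], [-0.94, 2.18], [0.31, 2.57], [-1.31, 4.45], [0, 2.66], [-2.55, 2.55]. Speed limits (rad/s): [2.57, 2.57, 3.14, 3.14, 3.14, 3.14].

INTERFACE

Orientations are given as a rotation vector (axis times angle).
In Python, from workcell import * gives the robot as it stands. The module is installed in compiled form; this text tells all that it offers.
- The arm moves only by the tool apply_moves, never from a script. Its arguments are lists of equal length, an entry for each row: "fingers": the opening, from 0 (shut) to 1 (fully open); "travel": the shift along the tool's x, y, z normalised to -1 to 1, where 1 is 0.05 m, a list of three; "rotation": the turn, a rotation vector about the tool's x, y, z normalised to -1 to 1, where 1 is 6 degrees, a list of three. In form: {"fingers": [fingers, ...], "travel": [[dx, dy, dz], ...], "rotation": [[ax, ay, az], ...]}. A call has 1 to 12 rows; each row shifts and turns the commanded pose from where the row before left it, along the tool's axes as they then stand; what a row does not reach is not made up. A row lasts 1/10 s, in which the tool goes at most 50 mm and 8.59 degrees, less where a joint would pass 70% of its speed; a pose out of reach is approached as far as the arm can. A call with a number of a shift or a turn outside -1 to 1 is refused whole. A call with a gripper value outside its range is refused whole. The fingers move at their own pace and stop on an object; "newtons" is the grip in N (left out, the last holds). Time passes only in rows, so rows that do not move let the fingers close. It gives the time, the measured TCP pose, the force, the opening and the grip force at its end, in the units of the state.
- read_state(): the state, without advancing time (a new reading comes with each control period).
- read_camera(name): name is "scene" or "top"; returns a dict with "image" (400x640x3 uint8, red, green, blue), "fx", "fy", "cx", "cy" (pixels), "k1" (the pictures are not rectified: a ray, as slopes to the right and down, at radius r is drawn at 1 + k1 r^2 times it, then the intrinsics apply), "extrinsics" (4x4, takes a point from world to camera coordinates). Camera axes: x right, y down, z forward; pixel columns grow to the right and rows downward; lengths in m; the calibration is good to about 2 mm. A picture is of the moment at which its call begins. There is no depth.
- finish_job(): hands the job in; it is judged then, once.
Trained networks look in the newest picture that a camera, given by its name, has taken for a name from the list of things; names that differ only in an ending like _2 or _b are one class to them, and where a whole thing is asked for, a point or a joint stands for the part that bears it (a point fixed in the world has none). Each returns a list of dicts, best first, with "p" (0 to 1); they miss things now and then, are a little off and sometimes report something else, mostly with a low value. They report only what shows in the picture. A call takes as long as a camera call. They do not tell look-alikes from the thing itself.
- regions_of(camera, name): "mask" (400x640 bool, what is visible of it) and "bbox" ([left, top, width, height] in pixels, round what is visible of it).
- tip_of(camera, name): "location" ([column, row] in pixels: a listed point, or the origin of a listed thing).
The state is a dict: "time": time; "q": joint angles; "joint_vel": joint speeds; "joint_torque": joint torques, N m; "tool_pos": TCP position; "tcp_rot": TCP orientation; "wrist_force": force on the tool from outside, world axes, zero at the start; "torque": the same for the moment, N m; "width": opening from 0.0 (shut) to 1.0 (fully open); "grip_force": force on a finger pad.
Only numpy, scipy, OpenCV 4.12 (cv2) and the standard library are available. Lean on these libraries where they do the work, as an engineer would, in place of code of your own. Each camera call takes 0.05 s, during which the arm holds its last target. There are 200 camera calls.

TASK

Finish off this batch from the lathe: put every turned handle, steel rod down, into a hole of its own in the drying rack so that it stands with its shoulder flush on the bar, and tip all the offcuts out of the wooden tote into the scrap pail, then set the empty tote upright, centred and squarely lengthwise on the dark wooden stand. The handles and the tote may be done in either order; if an offcut goes astray put it in the pail, and leave the glue bottle, tape and forming block where they are.

Things in the scene. Friction and masses are not known exactly. Their poses are not given: they have to be found in the camera images.
- handle0: Turned wooden tool handle: grip 28 mm in diameter (straight from 16 to 42 mm above the shoulder), 50 mm tall, on a 22 mm brass ferrule; below it a 10 mm steel rod 40 mm long, tip tapered. Origin on the axis at the shoulder (ferrule meets rod), z up through the grip. 60 g. Starts standing rod down in the holder, shoulder on its top. Four to six are present.
- handle1: Turned wooden tool handle: grip 28 mm in diameter (straight from 16 to 42 mm above the shoulder), 50 mm tall, on a 22 mm brass ferrule; below it a 10 mm steel rod 40 mm long, tip tapered. Origin on the axis at the shoulder (ferrule meets rod), z up through the grip. 60 g. Starts standing rod down in the holder, shoulder on its top. Four to six are present.
- handle2: Turned wooden tool handle: grip 28 mm in diameter (straight from 16 to 42 mm above the shoulder), 50 mm tall, on a 22 mm brass ferrule; below it a 10 mm steel rod 40 mm long, tip tapered. Origin on the axis at the shoulder (ferrule meets rod), z up through the grip. 60 g. Starts standing rod down in the holder, shoulder on its top. Four to six are present.
- handle3: Turned wooden tool handle: grip 28 mm in diameter (straight from 16 to 42 mm above the shoulder), 50 mm tall, on a 22 mm brass ferrule; below it a 10 mm steel rod 40 mm long, tip tapered. Origin on the axis at the shoulder (ferrule meets rod), z up through the grip. 60 g. Starts standing rod down in the holder, shoulder on its top. Four to six are present.
- handle4: Turned wooden tool handle: grip 28 mm in diameter (straight from 16 to 42 mm above the shoulder), 50 mm tall, on a 22 mm brass ferrule; below it a 10 mm steel rod 40 mm long, tip tapered. Origin on the axis at the shoulder (ferrule meets rod), z up through the grip. 60 g. Starts standing rod down in the holder, shoulder on its top. Four to six are present.
- handle5: Turned wooden tool handle: grip 28 mm in diameter (straight from 16 to 42 mm above the shoulder), 50 mm tall, on a 22 mm brass ferrule; below it a 10 mm steel rod 40 mm long, tip tapered. Origin on the axis at the shoulder (ferrule meets rod), z up through the grip. 60 g. Starts standing rod down in the holder, shoulder on its top. Four to six are present.
- holder: Loose plywood block 60 x 290 x 50 mm (x, y, z), about 0.9 kg, with six 13 mm square blind holes, 44 mm deep, along its y axis at y = -110, -66, -22, 22, 66, 110 mm. The handles stand in it at the start, not all holes filled. Origin at the centre of its underside. It may stay wherever it is.
- rack: Fixed drying rack: a flat aluminium bar 44 mm wide (x), 290 mm long (y) and 12 mm thick, carried on end legs, its top 90 mm above the table, open below; six round 13 mm holes go through it along y at -110, -66, -22, 22, 66, 110 mm. Origin on the table under the bar's centre.
- rack_hole0 (a point): Centre of the mouth of a round 13 mm through-hole in the rack bar, on the bar's top face 90 mm above the table; rack y = -110 mm. Axes as the rack's.
- rack_hole1 (a point): Centre of the mouth of a round 13 mm through-hole in the rack bar, on the bar's top face 90 mm above the table; rack y = -66 mm. Axes as the rack's.
- rack_hole2 (a point): Centre of the mouth of a round 13 mm through-hole in the rack bar, on the bar's top face 90 mm above the table; rack y = -22 mm. Axes as the rack's.
- rack_hole3 (a point): Centre of the mouth of a round 13 mm through-hole in the rack bar, on the bar's top face 90 mm above the table; rack y = 22 mm. Axes as the rack's.
- rack_hole4 (a point): Centre of the mouth of a round 13 mm through-hole in the rack bar, on the bar's top face 90 mm above the table; rack y = 66 mm. Axes as the rack's.
- rack_hole5 (a point): Centre of the mouth of a round 13 mm through-hole in the rack bar, on the bar's top face 90 mm above the table; rack y = 110 mm. Axes as the rack's.
- tote: Loose plywood tote, floor 110 x 140 mm (x, y), 6 mm thick, about 0.35 kg, holding the offcuts. Walls 36 mm high, but the front side (-x) is open, to empty over. Above its centre a flat carrying bar runs along y between end posts: 10 mm thick (x), 128 mm long, 84 to 110 mm above the underside. Origin at the centre of the underside.
- offcut0: A loose wooden offcut, a round stub 32 mm in diameter and 30 mm tall (axis z), 30 g, in the tote at the start. Origin at the centre of its underside (it may tumble). Two to four offcuts are present.
- offcut1: A loose wooden offcut, a block 30 x 34 x 28 mm (x, y, z), 30 g, in the tote at the start. Origin at the centre of its underside (it may tumble). Two to four offcuts are present.
- offcut2: A loose wooden offcut, a round stub 32 mm in diameter and 30 mm tall (axis z), 30 g, in the tote at the start. Origin at the centre of its underside (it may tumble). Two to four offcuts are present.
- offcut3: A loose wooden offcut, a block 30 x 34 x 28 mm (x, y, z), 30 g, in the tote at the start. Origin at the centre of its underside (it may tumble). Two to four offcuts are present.
- pail: Fixed round open sheet-metal scrap pail, 130 mm tall, mouth 250 mm in diameter, base 216 mm. Origin at the centre of its underside on the table.
- stand: Fixed dark wooden stand, narrower than the tote: level top 90 x 150 mm (x, y), 60 mm above the table, on two board legs. Origin on the table under its centre; y is its long direction.
- glue: White glue bottle with a red cap, 52 mm in diameter, 150 mm tall, standing loose. Origin at the centre of its underside.
- tape: Roll of tape, 84 mm in diameter, 22 mm tall, lying flat and loose. Origin at the centre of its underside.
- form: Loose wooden forming block 90 x 70 x 35 mm with a band of tape. Origin at the centre of its underside.
Things that resemble listed ones, but are neither listed nor needed, are in the scene too. Leave any yellow look-alike of the offcut2 alone.

How it is judged:
By the outcome, as a careful person would: the job done as asked, in the order asked, and still so for the second after the job is handed in, with the robot touching nothing.
Of handle0, handle1, handle2, handle3, handle4, handle5 only 4 to 6 are there at a start; the rules pass over those that are not, and their reading is None.
Of offcut0, offcut1, offcut2, offcut3 only 2 to 4 are there at a start; the rules pass over those that are not, and their reading is None.
At some moment in a run one of holder may be knocked a few centimetres aside while the robot is not near it.
It also fails if it takes over 210 s, if anything falls off the work surface, if the arm or the gripper's body presses on something with over 40 N, if the wrist force passes 120 N, or if a joint passes its speed limit or range.

## Working session

There is one attempt and no reset: what is moved stays moved. The work goes in short steps, Python scripts to look and compute and a tool call to move; the robot and the scene stay as the last step left them, time stands still between calls to the robot, and variables do not carry over. Pictures are saved under pics/ and viewed, at most 14 in all, crops included, and the job is handed in when it is done.

Besides the shell and the picture viewer there is one more tool, called after ">>>" as a command line: name --argument value ..., lists and objects as JSON in quotes. apply_moves: Moves the arm, as the interface text tells. Scaled input: -1 to 1 covers 0.05 m each way for a shift and 6 degrees each way for a turn. Its arguments: {"type":"object","properties":{"fingers":{"type":"array","items":{"type":"number"}},"travel":{"type":"array","items":{"type":"array","items":{"type":"number"}}},"rotation":{"type":"array","items":{"type":"array","items":{"type":"number"}}},"newtons":{"type":"number"}},"required":["fingers","travel","rotation"]}

```bash
mkdir -p pics
cat > h.py <<'E'
from workcell import *
import numpy as np, cv2
from scipy.spatial.transform import Rotation as R
def cam(n):
    c=read_camera(n); c['n']=n; return c
def ray(c,px):
    u=(np.array(px,float)-[c['cx'],c['cy']])/[c['fx'],c['fy']]
    s=u.copy()
    for _ in range(20): s=u/(1+c['k1']*(s@s))
    E=c['extrinsics']; Rm=E[:3,:3]; o=-Rm.T@E[:3,3]
    d=Rm.T@np.r_[s,1]; return o,d/np.linalg.norm(d)
def atz(c,px,z):
    o,d=ray(c,px); return o+d*(z-o[2])/d[2]
def proj(c,p):
    E=c['extrinsics']; q=E[:3,:3]@np.asarray(p)+E[:3,3]; s=q[:2]/q[2]
    return s*(1+c['k1']*(s@s))*[c['fx'],c['fy']]+[c['cx'],c['cy']]
def tri(c1,p1,c2,p2):
    o1,d1=ray(c1,p1);o2,d2=ray(c2,p2)
    A=np.c_[d1,-d2]; t=np.linalg.lstsq(A,o2-o1,rcond=None)[0]
    a=o1+t[0]*d1;b=o2+t[1]*d2
    return (a+b)/2,np.linalg.norm(a-b)
def save(c,f): cv2.imwrite('pics/'+f,c['image'][:,:,::-1])
E
cat > a.py <<'E'
from h import *
np.set_printoptions(precision=3,suppress=True)
s=read_state(); print(s['tool_pos'],s['tcp_rot'],s['time'])
cs={n:cam(n) for n in('scene','top')}
for n,c in cs.items():
    save(c,n+'0.png'); o,d=ray(c,(320,200)); print(n,o,d,c['fx'],c['k1'])
    for t in['handle0','holder','rack','rack_hole0','rack_hole3','tote','offcut0','offcut1','pail','stand','glue','tape','form']:
        print(n,t,[(round(r['p'],2),np.round(r['location']).astype(int).tolist()) for r in tip_of(n,t) if r['p']>.2])
E
python3 a.py
```

```text
[0.171 0.652 0.23 ] [-0.402 -3.115  0.003] 0.0
scene [1.18  0.464 0.668] [-0.681 -0.435 -0.589] 407.8441148338924 -0.08740581805118953
scene handle0 [(0.66, [245, 163]), (0.65, [278, 181]), (0.64, [457, 288]), (0.6, [264, 173]), (0.58, [223, 156]), (0.56, [229, 161]), (0.43, [254, 169])]
scene holder [(0.59, [249, 179]), (0.24, [241, 165])]
scene rack [(0.75, [210, 207]), (0.68, [298, 275])]
scene rack_hole0 [(0.95, [183, 170]), (0.92, [239, 191]), (0.79, [177, 166]), (0.71, [197, 173]), (0.68, [225, 184]), (0.67, [209, 180])]
scene rack_hole3 [(0.95, [183, 170]), (0.92, [239, 191]), (0.79, [177, 166]), (0.71, [197, 173]), (0.68, [225, 184]), (0.67, [209, 180])]
scene tote [(0.61, [300, 280])]
scene offcut0 [(0.72, [318, 266]), (0.64, [223, 317]), (0.54, [284, 277]), (0.53, [288, 264]), (0.49, [309, 283]), (0.32, [226, 185])]
scene offcut1 [(0.72, [318, 266]), (0.64, [223, 317]), (0.54, [284, 277]), (0.53, [288, 264]), (0.49, [309, 283]), (0.32, [226, 185])]
scene pail [(0.71, [458, 288])]
scene stand [(0.94, [344, 218]), (0.35, [224, 156])]
scene glue [(0.93, [213, 280])]
scene tape
[... 406 characters left out ...]
, 255]), (0.23, [462, 203])]
top rack_hole0 [(0.98, [432, 201]), (0.8, [448, 202]), (0.76, [461, 202]), (0.73, [393, 202]), (0.64, [411, 203]), (0.6, [381, 202])]
top rack_hole3 [(0.98, [432, 201]), (0.8, [448, 202]), (0.76, [461, 202]), (0.73, [393, 202]), (0.64, [411, 203]), (0.6, [381, 202])]
top tote [(0.63, [287, 176])]
top offcut0 [(0.64, [280, 189]), (0.61, [312, 115]), (0.59, [299, 168]), (0.56, [278, 170]), (0.4, [302, 186])]
top offcut1 [(0.64, [280, 189]), (0.61, [312, 115]), (0.59, [299, 168]), (0.56, [278, 170]), (0.4, [302, 186])]
top pail [(0.88, [174, 231])]
top stand [(0.62, [292, 258])]
top glue [(0.93, [347, 142])]
top tape [(0.8, [210, 164])]
top form [(0.68, [204, 312])]
```

View pics/top0.png

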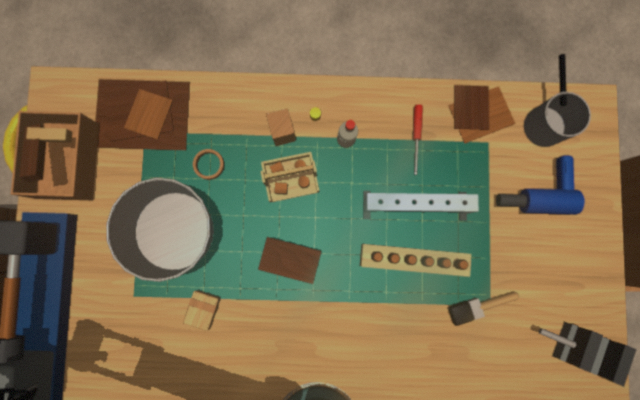

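View pics/scene0.png

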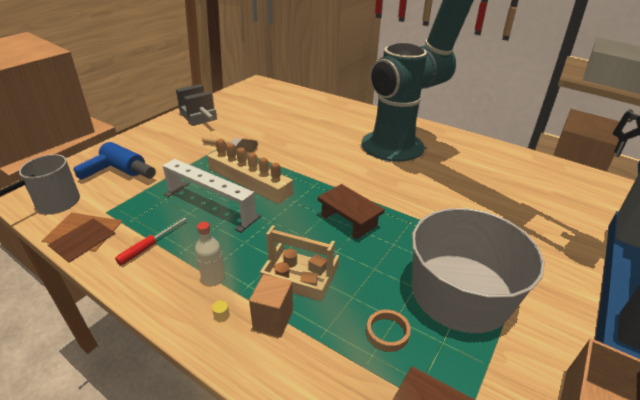

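The top view shows six handles in the holder (row ~258, columns 374–462) and the rack above it (row 202). The tote with four offcuts is at (290,176), the stand at (290,260), the pail at (160,230), and the yellow look-alike at (315,114). Next I fit the geometry and zoom in on the tote.

```bash
cat > b.py <<'E'
from h import *
from scipy.optimize import least_squares
np.set_printoptions(precision=4,suppress=True)
S=cam('scene');T=cam('top')
Y=np.array([-110,-66,-22,22,66,110])/1000
def pts(n,t,pm=.3): return np.array([r['location'] for r in tip_of(n,t) if r['p']>pm])
def fitrow(name,x0,z0):
    ob={c['n']:pts(c['n'],name) for c in(S,T)}
    def model(p): 
        return np.array([[p[0]-np.sin(p[3])*y,p[1]+np.cos(p[3])*y,p[2]] for y in Y])
    def res(p):
        r=[]
        for c in(S,T):
            m=np.array([proj(c,q) for q in model(p)])
            d=m[:,None]-ob[c['n']][None]; i=np.argmin((d**2).sum(2),1)
            r+=[d[k,i[k]] for k in range(6)]
        return np.ravel(r)
    f=least_squares(res,[*x0,z0,0.],loss='soft_l1',f_scale=1.5)
    print(name,f.x,np.round(np.abs(res(f.x)).reshape(12,2).max(1),1)); print(model(f.x)); return f.x
for nm,px,z in(('rack_hole0',(421,202),.09),('handle0',(416,259),.05)):
    fitrow(nm,atz(T,px,z)[:2],z)
for nm in('stand','tote','pail'):
    a=tip_of('scene',nm)[0]['location'];b=tip_of('top',nm)[0]['location']
    print(nm,*tri(S,a,T,b),atz(T,b,0))
im=[cv2.resize(c['image'][y:y+90,x:x+120],None,fx=3.3,fy=3.3,interpolation=2) for c,x,y in((T,235,135),(S,245,190))]
im2=[cv2.resize(c['image'][y:y+90,x:x+120],None,fx=3.3,fy=3.3,interpolation=2) for c,x,y in((T,230,215),(S,240,215))]
cv2.imwrite('pics/z1.png',np.vstack([np.hstack(im),np.hstack(im2)])[:,:,::-1])
E
python3 b.py
```

```text
rack_hole0 [ 0.6015 -0.2578  0.0926  0.0245] [1.7 3.8 4.8 1.3 1.3 1.5 3.2 0.8 1.1 3.2 2.4 0.8]
[[ 0.6042 -0.3677  0.0926]
 [ 0.6031 -0.3237  0.0926]
 [ 0.602  -0.2798  0.0926]
 [ 0.601  -0.2358  0.0926]
 [ 0.5999 -0.1918  0.0926]
 [ 0.5988 -0.1478  0.0926]]
handle0 [ 0.4491 -0.2506  0.0498 -0.0881] [1.  2.2 2.2 2.9 1.9 1.7 0.2 3.  1.5 2.2 2.5 1.2]
[[ 0.4395 -0.3602  0.0498]
 [ 0.4433 -0.3163  0.0498]
 [ 0.4472 -0.2725  0.0498]
 [ 0.4511 -0.2287  0.0498]
 [ 0.4549 -0.1848  0.0498]
 [ 0.4588 -0.141   0.0498]]
stand [0.4447 0.0877 0.0128] 0.003214677094479676 [0.4436 0.0898 0.    ]
tote [0.6764 0.0923 0.0054] 0.011363278031986862 [0.6741 0.0973 0.    ]
pail [0.5157 0.4074 0.0123] 0.009732669854299306 [0.5145 0.4162 0.    ]
```

View pics/z1.png

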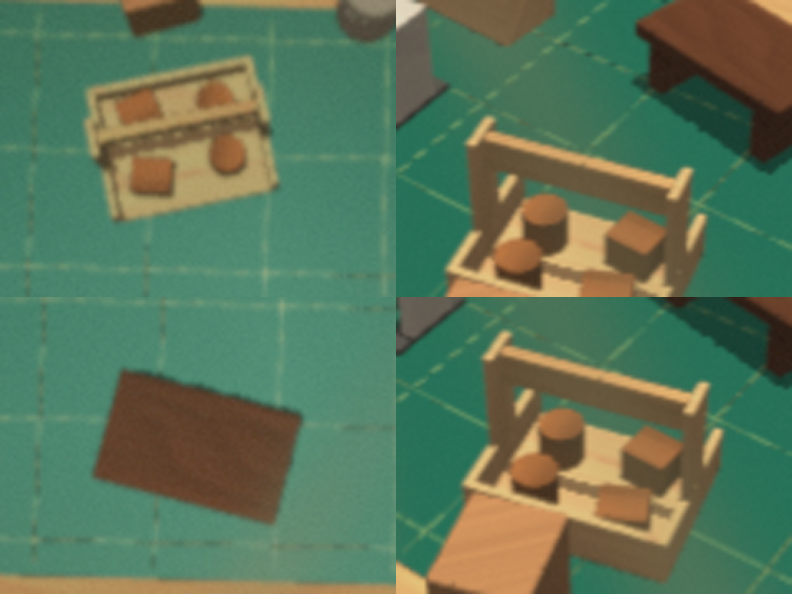

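The tote's open side faces the robot, and its bar is turned slightly. I refine the rack, handle, tote and stand poses from image features, since the network points are a few mm off.

```bash
cat > c.py <<'E'
from h import *
from scipy.optimize import least_squares
np.set_printoptions(precision=4,suppress=True)
S=cam('scene');T=cam('top')
Y=np.array([-110,-66,-22,22,66,110])/1000
def row(p): return np.array([[p[0]-np.sin(p[3])*y,p[1]+np.cos(p[3])*y,p[2]] for y in Y])
g={c['n']:cv2.GaussianBlur(cv2.cvtColor(c['image'],cv2.COLOR_RGB2GRAY),(0,0),.5).astype(float) for c in(S,T)}
p=np.array([.6015,-.2578,.0926,.0245])
for it in range(4):
    ob=[]
    for c in(S,T):
        for q in row(p):
            u=proj(c,q); r=5 if it<2 else 3.6
            yy,xx=np.mgrid[0:400,0:640]; w=((xx-u[0])**2+(yy-u[1])**2<r*r)
            v=g[c['n']]; hi=np.percentile(v[w],75); W=np.where(w,np.clip(hi-v-15,0,None),0)
            ob.append(((W*xx).sum()/W.sum(),(W*yy).sum()/W.sum()) if W.sum()>0 else u)
    ob=np.array(ob)
    res=lambda p:(np.array([proj(c,q) for c in(S,T) for q in row(p)])-ob).ravel()
    f=least_squares(res,p,loss='soft_l1',f_scale=.5); p=f.x
    print('rack',p,np.abs(res(p)).reshape(12,2).max(1).round(1))
# handle: masks
for c in(S,T):
    for r in regions_of(c['n'],'handle0'):
        if r['p']>.25:
            m=r['mask']; ys,xs=np.nonzero(m); print(c['n'],round(r['p'],2),r['bbox'],m.sum(),xs.mean().round(1),ys.mean().round(1),atz(T,(xs.mean(),ys.mean()),.09)[:2] if c is T else '')
for nm in('stand','tote','holder','rack','pail'):
    for c in(S,T):
        rr=regions_of(c['n'],nm)
        if rr:
            cn=max(cv2.findContours(rr[0]['mask'].astype(np.uint8),0,2)[0],key=len); print(nm,c['n'],round(rr[0]['p'],2),cv2.minAreaRect(cn), rr[0]['mask'].sum())
big=lambda c,x,y,w,h,k:cv2.resize(c['image'][y:y+h,x:x+w],None,fx=k,fy=k,interpolation=2)
def dots(c,pp,x,y,w,h,k):
    im=big(c,x,y,w,h,k).copy()
    for q in pp:
        u=(proj(c,q)-[x,y]+.5)*k; cv2.circle(im,tuple(int(v) for v in u),2,(255,0,0),-1)
    return im
hp=row([.4491,-.2506,.1,-.0881])
cv2.imwrite('pics/z2.png',np.vstack([dots(T,[*row(p),*hp],355,185,130,95,6)])[:,:,::-1])
E
python3 c.py
```

```text
rack [ 0.602  -0.2582  0.091   0.0166] [0.4 0.4 0.3 0.4 0.4 0.3 0.2 0.3 0.2 0.3 0.3 0.2]
rack [ 0.6021 -0.2583  0.0908  0.0167] [0.4 0.4 0.3 0.4 0.4 0.3 0.3 0.3 0.2 0.3 0.3 0.2]
rack [ 0.6021 -0.2583  0.0908  0.0165] [0.4 0.4 0.3 0.5 0.5 0.3 0.2 0.3 0.3 0.3 0.3 0.2]
rack [ 0.6021 -0.2583  0.0908  0.0166] [0.4 0.4 0.3 0.5 0.5 0.3 0.2 0.3 0.3 0.3 0.3 0.2]
scene 0.58 [270.7, 164.2, 10.2, 21.6] 164 274.9 172.3 
scene 0.57 [249.9, 151.3, 6.8, 20.5] 158 252.6 161.1 
scene 0.48 [237.0, 148.7, 9.8, 17.5] 150 241.5 156.1 
scene 0.45 [259.4, 156.8, 11.5, 18.8] 184 263.9 166.4 
scene 0.43 [450.9, 204.7, 8.9, 4.5] 38 454.6 205.4 
scene 0.42 [225.2, 140.4, 12.4, 19.2] 139 230.8 151.1 
scene 0.36 [159.7, 162.3, 101.9, 71.9] 2056 211.6 188.1 
top 0.63 [402.8, 256.5, 12.6, 9.4] 110 410.5 259.1 [ 0.4524 -0.2277]
top 0.56 [436.7, 255.9, 13.5, 9.5] 128 443.6 262.1 [ 0.4469 -0.3131]
top 0.55 [457.1, 260.8, 8.2, 8.6] 124 460.8 264.1 [ 0.4431 -0.3576]
top 0.54 [386.2, 251.8, 13.2, 13.0] 98 393.9 257.2 [ 0.4561 -0.185 ]
top 0.47 [372.2, 249.4, 7.9, 12.4] 84 376.8 255.9 [ 0.4584 -0.1408]
stand scene 0.87 ((
[... 493 characters left out ...]
71875, 176.58621215820312), (91.1764144897461, 26.740127563476562), 21.801406860351562) 1695
holder top 0.75 ((414.9117736816406, 259.43505859375), (111.86181640625, 24.588937759399414), 5.389311790466309) 1945
rack scene 0.96 ((210.2175750732422, 193.6004638671875), (110.90483856201172, 42.53379440307617), 26.250242233276367) 2208
rack top 0.58 ((420.4540710449219, 204.55003356933594), (115.17595672607422, 28.059175491333008), 0.5787255764007568) 2077
pail scene 0.71 ((467.31146240234375, 265.4262390136719), (131.3658447265625, 125.98829650878906), 39.80556869506836) 12931
pail top 0.77 ((157.85740661621094, 229.0559844970703), (101.7225112915039, 105.68806457519531), 57.2647705078125) 8629
```

View pics/z2.png

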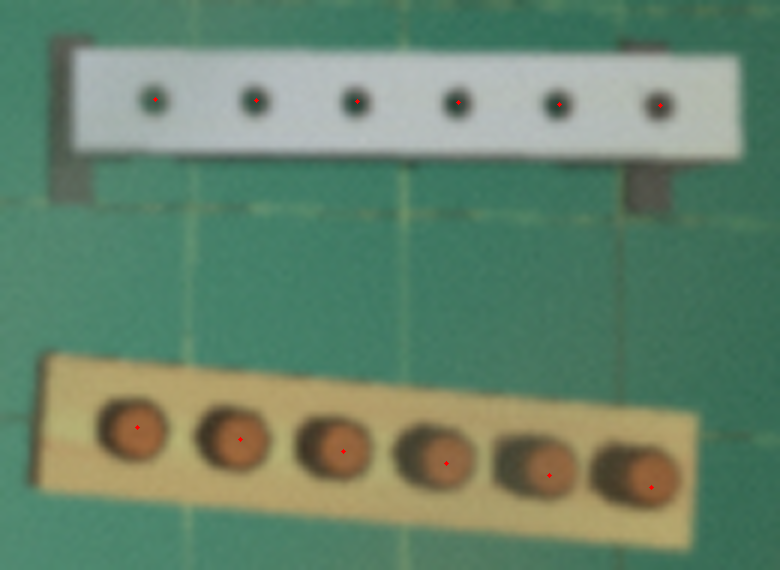

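```bash
cat > d.py <<'E'
from h import *
np.set_printoptions(precision=4,suppress=True)
T=cam('top');S=cam('scene')
def quad(nm,c,pts,off,k,zs):
    P=np.array([atz(c,(np.array(p)/k-.5+off),z)[:2] for p,z in zip(pts,np.broadcast_to(zs,len(pts)))])
    print(nm,P.tolist() and np.round(P,4).tolist(),'ctr',P.mean(0)); 
    for i in range(len(P)): 
        d=P[(i+1)%len(P)]-P[i]; print('  len',np.linalg.norm(d).round(4),'dir',np.arctan2(d[1],d[0]).round(3))
quad('holder',T,[(45,353),(698,413),(690,550),(32,487)],(355,185),6,.05)
quad('caps',T,[(135,428),(237,438),(340,448),(440,457),(545,468),(650,475)],(355,185),6,.1)
quad('stand',T,[(125,74),(301,116),(273,226),(93,180)],(230,215),3.3,.06)
quad('tote',T,[(118,220),(278,188),(250,57),(88,90)],(235,135),3.3,[.006,.006,.036,.036])
quad('bar',T,[(105,130),(255,103)],(235,135),3.3,.11)
quad('scenebar',S,[(510-396,338-297),(705-396,388-297)],(240,215),3.3,.11)
# pail rim: ellipse fit of mask in top
m=regions_of('top','pail')[0]['mask'].astype(np.uint8)
cn=max(cv2.findContours(m,0,1)[0],key=len)[:,0]
P=np.array([atz(T,p,.13)[:2] for p in cn]); 
from scipy.optimize import least_squares
f=least_squares(lambda q:np.hypot(*(P-q[:2]).T)-q[2],[.5,.4,.12],loss='soft_l1',f_scale=.003);print('pail',f.x)
E
python3 d.py
```

```text
holder [[0.4902, -0.1068], [0.4712, -0.3985], [0.4107, -0.3945], [0.431, -0.102]] ctr [ 0.4508 -0.2505]
  len 0.2923 dir -1.636
  len 0.0606 dir 3.075
  len 0.2931 dir 1.502
  len 0.0594 dir -0.081
caps [[0.4587, -0.1398], [0.4556, -0.1833], [0.4525, -0.2271], [0.4498, -0.2698], [0.4463, -0.3146], [0.4445, -0.3594]] ctr [ 0.4512 -0.249 ]
  len 0.0435 dir -1.642
  len 0.044 dir -1.641
  len 0.0427 dir -1.634
  len 0.0449 dir -1.649
  len 0.0449 dir -1.611
  len 0.22 dir 1.506
stand [[0.5003, 0.1446], [0.4706, 0.003], [0.3832, 0.023], [0.4157, 0.1668]] ctr [0.4425 0.0844]
  len 0.1447 dir -1.778
  len 0.0896 dir 2.917
  len 0.1475 dir 1.349
  len 0.0875 dir -0.257
tote [[0.6013, 0.146], [0.6323, 0.0116], [0.7377, 0.0382], [0.7059, 0.1719]] ctr [0.6693 0.0919]
  len 0.1379 dir -1.344
  len 0.1087 dir 0.247
  len 0.1374 dir 1.805
  len 0.1078 dir -2.899
bar [[0.6599, 0.1482], [0.6845, 0.0325]] ctr [0.6722 0.0904]
  len 0.1183 dir -1.361
  len 0.1183 dir 1.78
scenebar [[0.6725, 0.0262], [0.6411, 0.1547]] ctr [0.6568 0.0905]
  len 0.1323 dir 1.81
  len 0.1323 dir -1.331
pail [0.6229 0.108  0.0157]
```

```bash
cat >> h.py <<'E'
def togo(p,ydir=None,s=None):
    s=s or read_state(); r=R.from_rotvec(s['tcp_rot']); M=r.as_matrix()
    d=M.T@(np.array(p)-s['tool_pos'])/.05
    print('pos',np.round(s['tool_pos'],4),'z-axis',M[:,2].round(3),'ydir',round(np.arctan2(M[1,1],M[0,1]),4),'q',np.round(s['q'],2),'t',s['time'])
    print('travel units',d.round(3))
    if ydir is not None:
        for a in(ydir,ydir+np.pi):
            yv=np.array([np.cos(a),np.sin(a),0]); zv=np.array([0,0,-1.]); G=np.c_[np.cross(yv,zv),yv,zv]
            print('rot units',((r.inv()*R.from_matrix(G)).as_rotvec(degrees=True)/6).round(3))
E
python3 - <<'E'
from h import *
T=cam('top')
for p in((160,229),(159,281),(159,178),(108,229),(212,229)): print(atz(T,p,.13)[:2].round(3))
togo([.669,.0905,.23],.237)
E
```

```text
[0.511 0.403]
[0.384 0.398]
[0.638 0.414]
[0.508 0.531]
[0.514 0.275]
pos [0.1714 0.6529 0.2313] z-axis [ 0.  0. -1.] ydir 1.314 q [ 1.28  0.26  1.6  -0.    1.27 -0.04] t 2.9
travel units [-12.482  -8.351   0.026]
rot units [ 0.    -0.    10.284]
rot units [  0.      0.    -19.716]
```

>>> apply_moves --fingers '[1,1,1,1,1,1,1,1,1,1,1,1]' --travel '[[-0.4,-0.27,0],[-0.8,-0.53,0],[-0.8,-0.53,0],[-0.8,-0.53,0],[-0.8,-0.53,0],[-0.8,-0.53,0],[-0.8,-0.53,0],[-0.8,-0.53,0],[-0.8,-0.53,0],[-0.8,-0.53,0],[-0.8,-0.53,0],[-0.8,-0.53,0]]' --rotation '[[0,0,0],[0,0,0],[0,0,0],[0,0,0],[0,0,0],[0,0,0],[0,0,0],[0,0,0],[0,0,0],[0,0,0],[0,0,0],[0,0,0]]'

```text
time: 4.1
tool_pos: [0.54, 0.2394, 0.2316]
tcp_rot: [0.402, 3.115, 0.001]
wrist_force: [0.5, 0.6, -0.8]
width: 1.0
grip_force: 0.0
```

>>> apply_moves --fingers '[1,1,1,1,1,1,1,1,1,1,1,1]' --travel '[[-0.8,-0.53,0],[-0.8,-0.53,0],[-0.8,-0.53,0],[-0.6,-0.4,0],[0,0,0],[0,0,0],[0,0,0],[0,0,0],[0,0,0],[0,0,0],[0,0,0],[0,0,0]]' --rotation '[[0,0,0],[0,0,0],[0,0,0],[0,0,0],[0,0,1],[0,0,1],[0,0,1],[0,0,1],[0,0,1],[0,0,1],[0,0,1],[0,0,1]]'

```text
time: 5.3
tool_pos: [0.6587, 0.1067, 0.2313]
tcp_rot: [1.641, 2.679, -0.0]
wrist_force: [-0.3, 0.2, 0.6]
width: 1.003
grip_force: 0.0
```

```bash
python3 -c "
from h import *
togo([.669,.0905,.078],.237)"
```

```text
pos [0.6587 0.1067 0.2313] z-axis [-0. -0. -1.] ydir 0.4719 q [ 0.12  0.25  1.62 -0.    1.27 -0.35] t 5.3
travel units [-0.382  0.036  3.066]
rot units [-0.     0.     2.243]
rot units [ -0.     -0.    -27.757]
```

>>> apply_moves --fingers '[1,1,1,1,1,1,1,1,1,1]' --travel '[[-0.38,0.04,0],[0,0,0],[0,0,0],[0,0,0.5],[0,0,0.5],[0,0,0.5],[0,0,0.5],[0,0,0.5],[0,0,0.5],[0,0,0]]' --rotation '[[0,0,0.8],[0,0,0.8],[0,0,0.64],[0,0,0],[0,0,0],[0,0,0],[0,0,0],[0,0,0],[0,0,0],[0,0,0]]'

```text
time: 6.3
tool_pos: [0.6656, 0.0904, 0.0766]
tcp_rot: [-1.934, -2.468, 0.009]
wrist_force: [-1.5, -0.8, -1.1]
width: 0.998
grip_force: 0.0
```

```bash
python3 -c "
from h import *
togo([.669,.0905,.078],.237)
T=cam('top');S=cam('scene')
f=lambda c,x,y:cv2.resize(c['image'][y:y+100,x:x+130],None,fx=3,fy=3,interpolation=2)
cv2.imwrite('pics/z3.png',np.hstack([f(T,225,125),f(S,235,200)])[:,:,::-1])"
```

```text
pos [0.6656 0.0904 0.0766] z-axis [-0.008 -0.001 -1.   ] ydir 0.2417 q [ 0.1   0.39  1.74 -0.    1.02 -0.14] t 6.3
travel units [-0.014  0.067 -0.029]
rot units [-0.08  -0.011  0.045]
rot units [ 1.8000e-02 -1.2600e-01 -2.9955e+01]
```

View pics/z3.png

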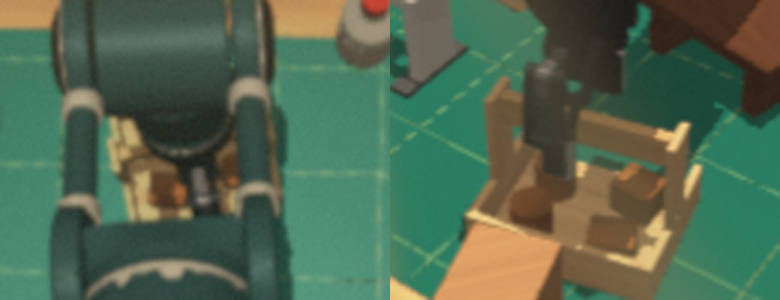

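The fingers straddle the bar near its middle, with the front finger at about (550,110) in the crop. I close them.

>>> apply_moves --fingers '[0,0,0,0,0,0,0,0,0,0]' --travel '[[0,0,0],[0,0,0],[0,0,0],[0,0,0],[0,0,0],[0,0,0],[0,0,0],[0,0,0],[0,0,0],[0,0,0]]' --rotation '[[0,0,0],[0,0,0],[0,0,0],[0,0,0],[0,0,0],[0,0,0],[0,0,0],[0,0,0],[0,0,0],[0,0,0]]' --newtons 80

```text
time: 7.4
tool_pos: [0.6692, 0.0906, 0.0818]
tcp_rot: [1.937, 2.473, -0.0]
wrist_force: [-2.7, -0.9, 5.9]
width: 0.099
grip_force: 79.1
```

The bar is gripped. Before tilting, I model the arm roughly to find a tipping heading that keeps the joints in range (q5 ≥ 0).

```bash
cat > ik.py <<'E'
from h import *
from scipy.optimize import least_squares
LO=np.array([-2.63,-.94,.31,-1.31,0,-2.55]);HI=np.array([2.63,2.18,2.57,4.45,2.66,2.55])
def fk(q,D,HD=-.076,L1=.492,L2=.572):
    H=HD+D; a=R.from_euler('z',q[0])*R.from_euler('y',q[1]); p=np.array([0,0,H])+R.from_euler('z',q[0]).apply([0,.025,0])+a.apply([0,0,L1])
    a=a*R.from_euler('y',q[2]); p=p+a.apply([0,0,L2]); a=a*R.from_euler('z',q[3])*R.from_euler('y',q[4]); p=p+a.apply([0,0,D])
    return p,a*R.from_euler('z',q[5]+np.pi/2)
def solve(p,r,q0,D):
    f=lambda q:np.r_[(fk(q,D)[0]-p)*5,(fk(q,D)[1].inv()*r).as_rotvec(),1e-4*(q-q0)]
    s=least_squares(f,np.clip(q0,LO+1e-3,HI-1e-3),bounds=(LO,HI)); return s.x,np.linalg.norm(f(s.x)[:6])
def down(yd):
    y=np.array([np.cos(yd),np.sin(yd),0]);z=np.array([0,0,-1.]);return R.from_matrix(np.c_[np.cross(y,z),y,z])
E
cat > e.py <<'E'
from ik import *
np.set_printoptions(precision=2,suppress=True)
for q,p in(([1.277,.264,1.604,0,1.274,-.037],0),): 
    a,r=fk(q,.25); print(a,r.as_rotvec())
pc=np.array([.511,.404]); 
for D in(.2,.26):
  for rel in np.radians([-90,-60,-40,40,60,90]):
    yd=.669+rel; q=np.array([.67,.25,1.6,0,1.27,-rel]); y=np.array([np.cos(yd),np.sin(yd),0])
    out=[];worst=0;step=0;qs=[]
    edge=np.r_[pc,.16]+.02*y   # pivot
    for th in range(0,76,5):
        t=np.radians(th); r=down(yd)*R.from_euler('x',t)  # sign below
        if r.apply([0,0,1])@y<0: r=down(yd)*R.from_euler('x',-t)
        p=edge-r.apply([0,-.055,.082]); q1,e=solve(p,r,q,D)
        if th: step=max(step,np.abs(q1-q).max())
        q=q1; qs.append(q); 
        if e<.01: ok=th; 
        else: break
    print(D,round(np.degrees(rel)),'reach',ok,'maxstep',round(step,2),qs[0],qs[ok//5])
E
python3 e.py
```

```text
[0.17 0.65 0.23] [-0.4  -3.12  0.  ]
0.2 -90 reach 75 maxstep 0.09 [ 0.52  0.22  1.64 -0.    1.28  1.42] [ 0.98  0.42  1.68 -1.18  1.7   2.17]
0.2 -60 reach 65 maxstep 0.11 [ 0.54  0.29  1.55 -0.    1.3   0.92] [ 0.95  0.16  1.93 -1.28  1.16  1.97]
0.2 -40 reach 60 maxstep 0.16 [ 0.57  0.33  1.51 -0.    1.31  0.6 ] [ 0.87  0.02  2.04 -1.3   0.78  1.76]
0.2 40 reach 75 maxstep 0.14 [ 0.7   0.33  1.51  0.    1.31 -0.67] [ 0.3   0.05  2.13  1.64  1.01 -2.14]
0.2 60 reach 75 maxstep 0.11 [ 0.73  0.29  1.55  0.    1.3  -0.99] [ 0.26  0.2   1.97  1.41  1.34 -2.13]
0.2 90 reach 75 maxstep 0.09 [ 0.75  0.22  1.64  0.    1.28 -1.49] [ 0.28  0.42  1.68  1.14  1.76 -2.19]
0.26 -90 reach 75 maxstep 0.09 [ 0.52  0.22  1.64 -0.    1.28  1.42] [ 1.06  0.5   1.65 -1.13  1.74  2.24]
0.26 -60 reach 65 maxstep 0.11 [ 0.54  0.29  1.55 -0.    1.3   0.92] [ 1.04  0.18  1.97 -1.27  1.22  2.06]
0.26 -40 reach 55 maxstep 0.16 [ 0.57  0.33  1.51 -0.    1.31  0.6 ] [ 0.92 -0.01  2.08 -1.18  0.8   1.71]
0.26 40 reach 75 maxstep 0.14 [ 0.7   0.33  1.51  0.    1.31 -0.67] [ 0.19  0.06  2.22  1.62  1.1  -2.24]
0.26 60 reach 75 maxstep 0.11 [ 0.73  0.29  1.55  0.    1.3  -0.99] [ 0.15  0.25  2.01  1.37  1.4  -2.23]
0.26 90 reach 75 maxstep 0.09 [ 0.75  0.22  1.64  0.    1.28 -1.49] [ 0.21  0.5   1.65  1.09  1.79 -2.27]
```

>>> apply_moves --fingers '[0,0,0,0,0,0,0,0,0]' --travel '[[0,0,-0.1],[0,0,-0.3],[0,0,-0.5],[0,0,-0.6],[0,0,-0.6],[0,0,-0.5],[0,0,-0.35],[0,0,-0.2],[0,0,-0.1]]' --rotation '[[0,0,0],[0,0,0],[0,0,0],[0,0,0],[0,0,0],[0,0,0],[0,0,0],[0,0,0],[0,0,0]]'

```text
time: 8.3
tool_pos: [0.6693, 0.0908, 0.2445]
tcp_rot: [1.937, 2.473, 0.001]
wrist_force: [0.2, -0.2, -4.1]
width: 0.098
grip_force: 78.1
```

>>> apply_moves --fingers '[0,0,0,0,0,0,0,0,0,0,0,0]' --travel '[[0.2,-0.04,0],[0.4,-0.08,0],[0.6,-0.12,0],[0.8,-0.16,0],[0.95,-0.19,0],[0.95,-0.19,0],[0.95,-0.19,0],[0.95,-0.19,0],[0.9,-0.18,0],[0.75,-0.16,0],[0.55,-0.13,0],[0.35,-0.08,0]]' --rotation '[[0,0,0],[0,0,0],[0,0,0],[0,0,0],[0,0,0],[0,0,0],[0,0,0],[0,0,0],[0,0,0],[0,0,0],[0,0,0],[0,0,0]]'

```text
time: 9.5
tool_pos: [0.4825, 0.4782, 0.2418]
tcp_rot: [-1.932, -2.475, 0.005]
wrist_force: [0.4, -0.3, -4.4]
width: 0.106
grip_force: 78.1
```

>>> apply_moves --fingers '[0,0,0,0,0,0,0,0,0,0,0,0]' --travel '[[0,0,0],[0,0,0],[0,0,0],[0,0,0],[0,0,0],[0,0,0],[0,0,0],[0,0,0],[0,0,0],[0,0,0],[0,0,0],[0,0,0]]' --rotation '[[0,0,-0.3],[0,0,-0.7],[0,0,-1],[0,0,-1],[0,0,-1],[0,0,-1],[0,0,-1],[0,0,-1],[0,0,-1],[0,0,-1],[0,0,-1],[0,0,-1]]'

```text
time: 10.7
tool_pos: [0.4853, 0.4752, 0.2425]
tcp_rot: [-0.271, -3.128, 0.003]
wrist_force: [0.6, -0.8, -4.7]
width: 0.098
grip_force: 78.1
```

>>> apply_moves --fingers '[0,0,0,0,0,0,0]' --travel '[[0,0,0],[0,0,0],[0,0,0],[0,0,0],[0,0,0],[0,0,0],[0,0,0]]' --rotation '[[0,0,-1],[0,0,-1],[0,0,-1],[0,0,-0.9],[0,0,-0.6],[0,0,-0.2],[0,0,0]]'

```text
time: 11.4
tool_pos: [0.4856, 0.4754, 0.243]
tcp_rot: [0.491, -3.102, 0.001]
wrist_force: [0.8, 0.3, -5.2]
width: 0.104
grip_force: 78.1
```

```bash
python3 -c "
from h import *
togo([.489,.476,.242],1.87)
T=cam('top');S=cam('scene')
f=lambda c,x,y:c['image'][y:y+240,x:x+260]
cv2.imwrite('pics/z4.png',np.hstack([f(T,60,100),f(S,340,130)])[:,:,::-1])"
```

```text
pos [0.4856 0.4754 0.243 ] z-axis [-0.001 -0.001 -1.   ] ydir 1.885 q [ 0.74  0.27  1.58 -0.    1.3  -1.15] t 11.4
travel units [-0.068 -0.009  0.019]
rot units [-0.006 -0.013  0.144]
rot units [ 2.0000e-02 -1.0000e-02 -2.9856e+01]
```

View pics/z4.png

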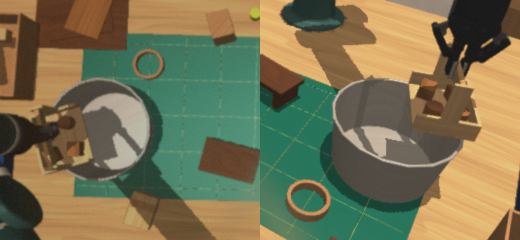

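>>> apply_moves --fingers '[0,0,0,0,0,0,0,0,0,0,0,0]' --travel '[[0,-0.09,-0.06],[0,-0.17,-0.115],[0,-0.17,-0.115],[0,-0.17,-0.115],[0,-0.17,-0.115],[0,-0.17,-0.115],[0,-0.17,-0.115],[0,-0.17,-0.115],[0,-0.17,-0.115],[0,-0.17,-0.115],[0,-0.17,-0.115],[0,-0.17,-0.115]]' --rotation '[[-0.5,0,0],[-1,0,0],[-1,0,0],[-1,0,0],[-1,0,0],[-1,0,0],[-1,0,0],[-1,0,0],[-1,0,0],[-1,0,0],[-1,0,0],[-1,0,0]]'

```text
time: 12.7
tool_pos: [0.522, 0.3687, 0.2493]
tcp_rot: [0.385, -2.423, -1.668]
wrist_force: [0.3, -0.2, -3.3]
width: 0.106
grip_force: 78.8
```

>>> apply_moves --fingers '[0,0,0,0,0,0]' --travel '[[0,-0.17,-0.115],[0,0,0],[0,0,0],[0,0,0],[0,0,0],[0,0,0]]' --rotation '[[-1,0,0],[0,0,0],[0,0,0],[0,0,0],[0,0,0],[0,0,0]]'

```text
time: 13.3
tool_pos: [0.5234, 0.3625, 0.2446]
tcp_rot: [0.374, -2.324, -1.782]
wrist_force: [-1.0, 0.6, -3.3]
width: 0.103
grip_force: 79.1
```

```bash
python3 -c "
from h import *
togo([.489,.476,.242],1.87)
T=cam('top');S=cam('scene')
f=lambda c,x,y:c['image'][y:y+240,x:x+260]
cv2.imwrite('pics/z5.png',np.hstack([f(T,60,100),f(S,340,130)])[:,:,::-1])"
```

```text
pos [0.5234 0.3625 0.2446] z-axis [-0.299  0.918 -0.26 ] ydir 1.8993 q [ 0.03  0.43  1.89  1.19  1.6  -2.36] t 13.3
travel units [-0.051  0.568  2.303]
rot units [12.484 -0.079  0.159]
rot units [  0.115  18.154 -23.698]
```

View pics/z5.png

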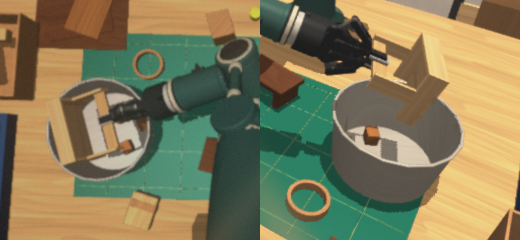

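The tote is empty: the wrist force fell by about 1.4 N and offcuts are visible in the pail. I tilt it back and carry it to the stand.

>>> apply_moves --fingers '[0,0,0,0,0,0,0,0,0,0,0,0]' --travel '[[0,0.17,0.1],[0,0.17,0.1],[0,0.17,0.1],[0,0.17,0.1],[0,0.17,0.1],[0,0.17,0.1],[0,0.17,0.1],[0,0.17,0.1],[0,0.17,0.1],[0,0.17,0.1],[0,0.17,0.1],[0,0.17,0.1]]' --rotation '[[1,0,0],[1,0,0],[1,0,0],[1,0,0],[1,0,0],[1,0,0],[1,0,0],[1,0,0],[1,0,0],[1,0,0],[1,0,0],[1,0,0]]'

```text
time: 14.6
tool_pos: [0.4886, 0.4656, 0.2665]
tcp_rot: [0.491, -3.094, -0.077]
wrist_force: [-0.7, 0.0, -2.2]
width: 0.103
grip_force: 78.8
```

>>> apply_moves --fingers '[0,0,0,0,0,0,0,0,0,0,0,0]' --travel '[[0,0.08,0.05],[0,0,0],[0,0,0],[0,0,0],[0,0,0],[0,0,0],[0,0,0],[0,0,0],[0,0,0],[0,0,0],[0,0,0],[0,0,0]]' --rotation '[[0.5,0,0],[0,0,1],[0,0,1],[0,0,1],[0,0,1],[0,0,1],[0,0,1],[0,0,1],[0,0,1],[0,0,1],[0,0,1],[0,0,1]]'

```text
time: 15.8
tool_pos: [0.487, 0.4689, 0.2627]
tcp_rot: [-1.282, -2.865, 0.002]
wrist_force: [0.1, 0.3, -2.8]
width: 0.101
grip_force: 78.9
```

>>> apply_moves --fingers '[0,0,0,0,0,0,0,0,0,0]' --travel '[[0,0,0],[0,0,0],[0,0,0],[0,0,0],[0,0,0],[0,0,0],[0,0,0],[0,0,0],[0,0,0],[0,0,0]]' --rotation '[[0,0,1],[0,0,1],[0,0,1],[0,0,1],[0,0,1],[0,0,1],[0,0,1],[0,0,1],[0,0,1],[0,0,0]]'

```text
time: 16.8
tool_pos: [0.4872, 0.4689, 0.2627]
tcp_rot: [-2.44, -1.977, 0.003]
wrist_force: [-0.2, 0.3, -2.8]
width: 0.099
grip_force: 78.9
```

```bash
python3 -c "
from h import *
togo([.4425,.0844,.242],-.22)"
```

```text
pos [0.4872 0.4689 0.2627] z-axis [-0.002 -0.    -1.   ] ydir -0.209 q [0.73 0.25 1.56 0.   1.33 0.94] t 16.8
travel units [-7.708  0.722  0.417]
rot units [-0.022  0.006  0.105]
rot units [-9.0000e-03 -3.4000e-02 -2.9895e+01]
```

>>> apply_moves --fingers '[0,0,0,0,0,0,0,0,0,0,0,0]' --travel '[[-0.3,0.03,0],[-0.6,0.06,0],[-0.8,0.07,0],[-0.8,0.07,0],[-0.8,0.07,0],[-0.8,0.07,0],[-0.8,0.07,0],[-0.8,0.07,0],[-0.8,0.07,0],[-0.6,0.06,0],[-0.4,0.05,0],[-0.21,0.03,0]]' --rotation '[[0,0,0.05],[0,0,0.05],[0,0,0],[0,0,0],[0,0,0],[0,0,0],[0,0,0],[0,0,0],[0,0,0],[0,0,0],[0,0,0],[0,0,0]]'

```text
time: 18.0
tool_pos: [0.4389, 0.0829, 0.2629]
tcp_rot: [-2.451, -1.965, 0.0]
wrist_force: [0.3, 0.2, -3.3]
width: 0.1
grip_force: 78.9
```

```bash
cat > f.py <<'E'
from h import *
from scipy.optimize import minimize
togo([.4425,.0844,.143],-.22)
# stand fit on the first pictures (calibration fixed)
S=cam('scene');T=cam('top')
im=cv2.imread('pics/top0.png').astype(int); B,G,Rr=im[...,0],im[...,1],im[...,2]
best=[]
m=((Rr-G)>5)&(Rr<140); m[:215]=0;m[300:]=0;m[:,:240]=0;m[:,340:]=0
m=cv2.resize(m.astype(np.uint8)*255,None,fx=8,fy=8,interpolation=1)[8*210:8*300,8*240:8*340]>127
def poly(p):
    c,s=np.cos(p[2]),np.sin(p[2])
    return [[p[0]+c*a-s*b,p[1]+s*a+c*b,.06] for a,b in((.045,.075),(.045,-.075),(-.045,-.075),(-.045,.075))]
def cost(p):
    q=np.array([(proj(T,v)+.5-[240,210])*8 for v in poly(p)]); M=np.zeros(m.shape,np.uint8); cv2.fillPoly(M,[np.round(q*16).astype(np.int32)],1,shift=4); return (M.astype(bool)^m).sum()
r=minimize(cost,[.4425,.0844,-.22],method='Nelder-Mead',options=dict(initial_simplex=[[.4425,.0844,-.22],[.45,.0844,-.22],[.4425,.09,-.22],[.4425,.0844,-.17]]))
print(r.x,r.fun,m.sum())
a=S['image'][150:290,200:400]
cv2.imwrite('pics/z6.png',cv2.resize(a,None,fx=3.5,fy=3.5,interpolation=2)[:,:,::-1])
E
python3 f.py
```

```text
pos [0.4389 0.0829 0.2629] z-axis [-0. -0. -1.] ydir -0.2197 q [ 0.13 -0.2   2.02 -0.    1.32  0.35] t 18.0
travel units [0.045 0.065 2.397]
rot units [-0.002  0.002  0.003]
rot units [-3.0000e-03 -4.0000e-03 -2.9997e+01]
[ 0.44199152  0.08581325 -0.22860728] 7520.0 119016
```

View pics/z6.png

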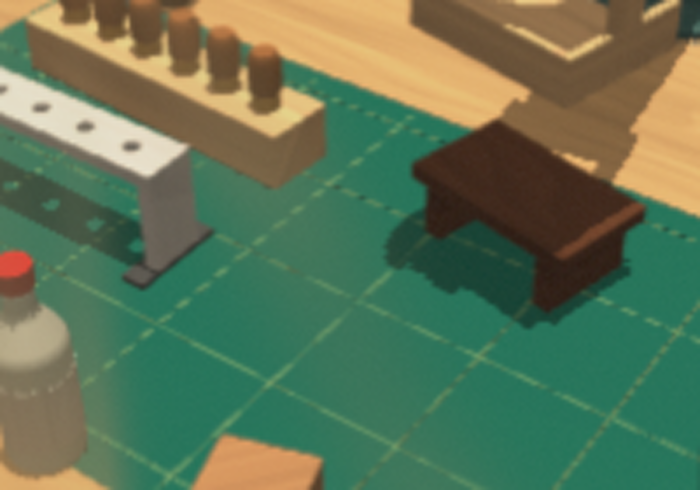

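>>> apply_moves --fingers '[0,0,0,0,0,0,0,0,0]' --travel '[[0.04,0.05,0.2],[0,0,0.4],[0,0,0.5],[0,0,0.5],[0,0,0.4],[0,0,0.2],[0,0,0.1],[0,0,0.06],[0,0,0]]' --rotation '[[0,0,0.06],[0,0,0],[0,0,0],[0,0,0],[0,0,0],[0,0,0],[0,0,0],[0,0,0],[0,0,0]]'

```text
time: 19.0
tool_pos: [0.4435, 0.0865, 0.1452]
tcp_rot: [2.456, 1.958, 0.001]
wrist_force: [-0.4, 0.1, -2.6]
width: 0.102
grip_force: 78.8
```

```bash
cat > g.py <<'E'
from h import *
togo([.4417,.0843,.142],-.226)
S=cam('scene');T=cam('top')
a=S['image'][130:240,280:410]; b=T['image'][205:315,225:355]
cv2.imwrite('pics/z7.png',cv2.resize(np.hstack([a,b]),None,fx=3,fy=3,interpolation=2)[:,:,::-1])
E
python3 g.py
```

```text
pos [0.4435 0.0865 0.1452] z-axis [ 0.001  0.    -1.   ] ydir -0.2249 q [ 0.14 -0.09  2.16  0.    1.08  0.36] t 19.0
travel units [-0.052 -0.025  0.064]
rot units [ 0.007 -0.004  0.01 ]
rot units [ 6.000e-03  1.100e-02 -2.999e+01]
```

View pics/z7.png

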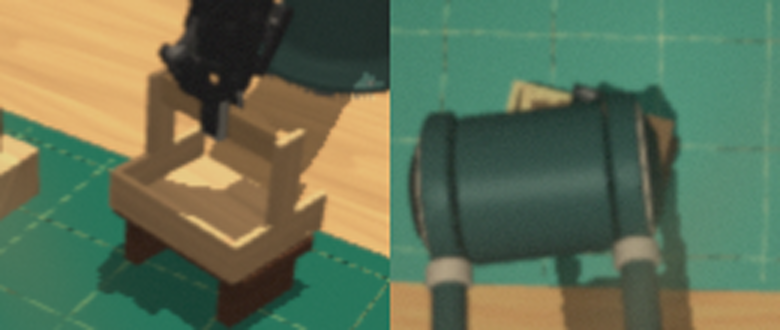

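>>> apply_moves --fingers '[0,0,0,0,0]' --travel '[[-0.03,-0.02,0.03],[0,0,0.03],[0,0,0.03],[0,0,0],[0,0,0]]' --rotation '[[0,0,0],[0,0,0],[0,0,0],[0,0,0],[0,0,0]]'

```text
time: 19.6
tool_pos: [0.442, 0.0849, 0.1418]
tcp_rot: [2.457, 1.957, 0.001]
wrist_force: [-3.8, -0.7, 5.8]
width: 0.101
grip_force: 80.1
```

```bash
cat > g.py <<'E'
from h import *
togo([.4417,.0843,.142],-.226)
S=cam('scene')
# predicted tote & stand corner pixels
c,s=np.cos(-.226),np.sin(-.226)
im=cv2.resize(S['image'][130:240,270:400],None,fx=6,fy=5.4,interpolation=2).copy()
im=cv2.resize(S['image'][130:240,270:400],None,fx=5,fy=5,interpolation=2).copy()
def ln(pts,col):
    q=np.array([(proj(S,[.442+c*a-s*b,.0855+s*a+c*b,z])+.5-[270,130])*5 for a,b,z in pts]); cv2.polylines(im,[q.astype(np.int32)],True,col,1)
ln([(.055,.07,.06),(.055,-.07,.06),(-.055,-.07,.06),(-.055,.07,.06)],(255,0,0))
ln([(.055,.07,.096),(.055,-.07,.096),(-.055,-.07,.096),(-.055,.07,.096)],(255,0,255))
ln([(.045,.075,.06),(.045,-.075,.06),(-.045,-.075,.06),(-.045,.075,.06)],(0,0,255))
cv2.imwrite('pics/z8.png',im[:,:,::-1])
E
python3 g.py
```

```text
pos [0.442  0.0849 0.1418] z-axis [ 0.001 -0.    -1.   ] ydir -0.2256 q [ 0.13 -0.09  2.16 -0.    1.07  0.36] t 19.6
travel units [-0.012 -0.003 -0.004]
rot units [ 0.006 -0.001  0.004]
rot units [ 2.0000e-03  1.0000e-02 -2.9996e+01]
```

View pics/z8.png

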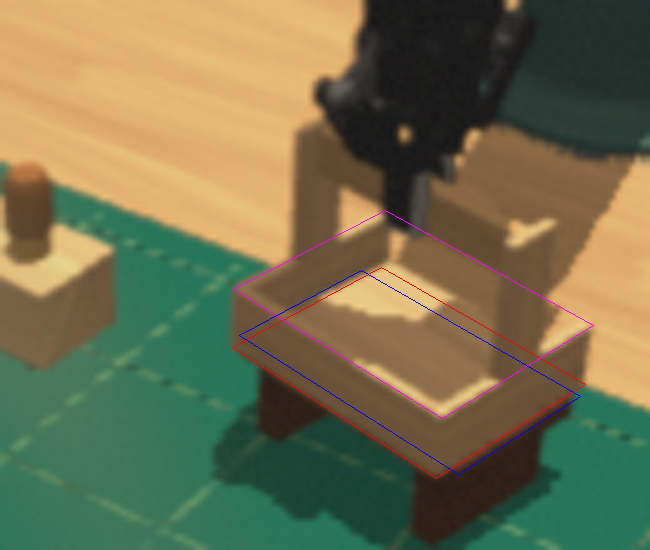

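The tote matches the predicted outline (red/magenta) and rests on the stand. I release it, rise, and go to the first handle.

>>> apply_moves --fingers '[0.6,0.6,0.6,0.6,0.6,0.6,0.6,0.6,0.6,0.6]' --travel '[[0,0,0],[0,0,0],[0,0,0],[0,0,0],[0,0,0],[0,0,-0.2],[0,0,-0.5],[0,0,-0.6],[0,0,-0.6],[0,0,0]]' --rotation '[[0,0,0],[0,0,0],[0,0,0],[0,0,0],[0,0,0],[0,0,0],[0,0,0],[0,0,0],[0,0,0],[0,0,0]]'

```text
time: 20.65
tool_pos: [0.445, 0.0854, 0.2411]
tcp_rot: [2.453, 1.954, 0.013]
wrist_force: [-0.1, -0.2, 0.5]
width: 0.6
grip_force: 0.0
```

```bash
python3 -c "
from h import *
togo([.4585,-.1402,.16],-.067)"
```

```text
pos [0.445  0.0854 0.2411] z-axis [ 0.01   0.001 -1.   ] ydir -0.2253 q [ 0.13 -0.18  2.05  0.    1.26  0.36] t 20.65
travel units [-4.344  1.256  1.619]
rot units [ 0.091 -0.026 -1.512]
rot units [-0.039 -0.136 28.488]
```

>>> apply_moves --fingers '[0.6,0.6,0.6,0.6,0.6,0.6,0.6,0.6,0.6,0.6,0.6]' --travel '[[-0.4,0.12,0],[-0.8,0.23,0],[-0.8,0.23,0],[-0.8,0.23,0],[-0.8,0.23,0.3],[-0.5,0.15,0.3],[-0.24,0.07,0.3],[0,0,0.3],[0,0,0.2],[0,0,0.2],[0,0,0]]' --rotation '[[0,0,0],[0,0,0],[0,0,0],[0,0,0],[0,0,0],[0,0,0],[0,0,0],[0,0,-0.5],[0,0,-0.5],[0,0,-0.5],[0,0,0]]'

```text
time: 21.75
tool_pos: [0.4531, -0.1402, 0.1534]
tcp_rot: [-2.294, -2.142, 0.003]
wrist_force: [-0.3, -0.4, -0.3]
width: 0.598
grip_force: 0.0
```

```bash
cat > hold.py <<'E'
from h import *
# where are the handles/holder now? per-handle shift against the first scene picture
import sys
S=cam('scene')
a=cv2.imread('pics/scene0.png',0)[140:200,212:300].astype(np.float32); b=cv2.cvtColor(S['image'],cv2.COLOR_RGB2GRAY)[140:200,212:300].astype(np.float32)
print('shift',cv2.phaseCorrelate(a,b), 'diff',np.abs(a-b).mean())
E
python3 hold.py; python3 -c "
from h import *
togo([.4585,-.1402,.059],-.067)"
```

```text
shift ((-0.12836658187873695, -0.029634520352750826), 0.7867772575660988) diff 10.173675
pos [ 0.4537 -0.1403  0.1544] z-axis [-0.002  0.001 -1.   ] ydir -0.0695 q [-0.35 -0.05  2.1   0.    1.1  -0.28] t 21.8
travel units [0.008 0.1   1.907]
rot units [-0.022 -0.007 -0.024]
rot units [-1.0000e-02  3.4000e-02  2.9976e+01]
```

>>> apply_moves --fingers '[0.6,0.6,0.6,0.6,0.6,0.6,0,0,0,0,0,0]' --travel '[[0.01,0.1,0.2],[0,0,0.5],[0,0,0.5],[0,0,0.5],[0,0,0.2],[0,0,0],[0,0,0],[0,0,0],[0,0,0],[0,0,0],[0,0,0],[0,0,0]]' --rotation '[[0,0,0],[0,0,0],[0,0,0],[0,0,0],[0,0,0],[0,0,0],[0,0,0],[0,0,0],[0,0,0],[0,0,0],[0,0,0],[0,0,0]]' --newtons 40

```text
time: 23.0
tool_pos: [0.4603, -0.1408, 0.0617]
tcp_rot: [2.295, 2.143, 0.001]
wrist_force: [-3.1, -0.1, 6.7]
width: 0.318
grip_force: 39.6
```

```bash
python3 -c "
from h import *
togo([.6003,-.1483,.165],.0166)"
```

```text
pos [ 0.4603 -0.1408  0.0617] z-axis [ 0.002 -0.001 -1.   ] ydir -0.0683 q [-0.35  0.07  2.17 -0.    0.9  -0.28] t 23.0
travel units [ 0.041  2.806 -2.062]
rot units [ 0.016  0.007 -0.811]
rot units [ 1.0000e-02 -2.4000e-02  2.9189e+01]
```

>>> apply_moves --fingers '[0,0,0,0,0,0,0,0,0,0,0,0]' --travel '[[0,0,-0.2],[0,0,-0.4],[0,0,-0.5],[0,0,-0.5],[0,0,-0.4],[0.01,0.4,-0.06],[0.01,0.7,0],[0.01,0.7,0],[0.01,0.7,0],[0,0.3,0],[0,0,0],[0,0,0]]' --rotation '[[0,0,0],[0,0,0],[0,0,0],[0,0,0],[0,0,0],[0,0,0],[0,0,0],[0,0,0],[0,0,0],[0,0,-0.4],[0,0,-0.41],[0,0,0]]'

```text
time: 24.2
tool_pos: [0.6003, -0.148, 0.1637]
tcp_rot: [2.202, 2.24, 0.001]
wrist_force: [-0.6, 0.7, -0.7]
width: 0.318
grip_force: 39.5
```

```bash
cat > v.py <<'E'
from h import *
import sys
x,y,z=map(float,sys.argv[1:4]); 
togo([x,y,.165],.0166)
s=read_state(); t=s['tool_pos']; 
S=cam('scene');T=cam('top'); out=[]
for c in(S,T):
    u=proj(c,[x,y,.12]); o=np.round(u-[32,35]).astype(int)
    im=cv2.resize(c['image'][o[1]:o[1]+60,o[0]:o[0]+64],None,fx=6,fy=6,interpolation=2).copy()
    P=lambda p:tuple(int(v) for v in (proj(c,p)-o+.5)*6)
    # expected handle axis and hole
    sh=t[2]-.0117
    cv2.line(im,P([t[0],t[1],sh]),P([t[0],t[1],sh-.04]),(255,0,0),1)
    cv2.circle(im,P([x,y,.09]),3,(0,0,255),1)
    cv2.circle(im,P([t[0],t[1],sh+.05]),3,(255,0,0),1)
    out.append(im)
cv2.imwrite('pics/'+sys.argv[4],np.hstack(out)[:,:,::-1])
E
python3 v.py .6003 -.1483 .165 v1.png
```

```text
pos [ 0.6003 -0.148   0.1637] z-axis [ 0.001 -0.    -1.   ] ydir 0.0169 q [-0.28  0.21  1.8   0.    1.13 -0.3 ] t 24.2
travel units [-0.006  0.001 -0.027]
rot units [0.008 0.001 0.003]
rot units [-1.0000e-03  1.3000e-02 -2.9997e+01]
```

View pics/v1.png

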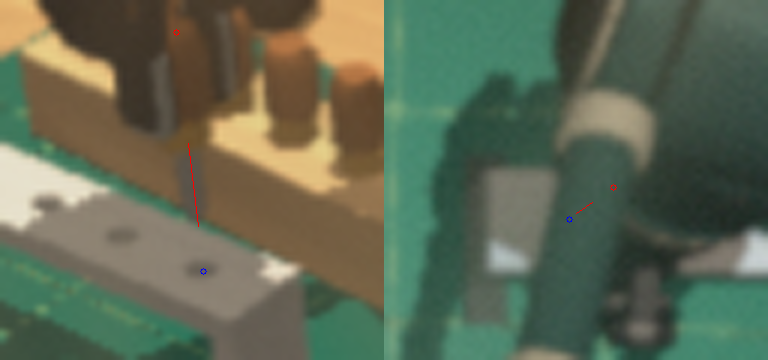

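The rod (grey, crop column ~191) lines up with the predicted axis and the hole. I start the insertion.

>>> apply_moves --fingers '[0,0,0,0,0,0]' --travel '[[0,0,0.2],[0,0,0.25],[0,0,0.1],[0,0,0.1],[0,0,0.1],[0,0,0]]' --rotation '[[0,0,0],[0,0,0],[0,0,0],[0,0,0],[0,0,0],[0,0,0]]'

```text
time: 24.9
tool_pos: [0.5999, -0.1477, 0.125]
tcp_rot: [2.203, 2.239, 0.002]
wrist_force: [5.4, 1.0, -4.0]
width: 0.315
grip_force: 39.5
```

>>> apply_moves --fingers '[0,0,0,0,0,0]' --travel '[[0,0.02,0.1],[0,0,0.1],[0,0,0.1],[0,0,0.1],[0,0,0.05],[0,0,0]]' --rotation '[[0,0,0],[0,0,0],[0,0,0],[0,0,0],[0,0,0],[0,0,0]]'

```text
time: 25.5
tool_pos: [0.5999, -0.1479, 0.1023]
tcp_rot: [-2.202, -2.239, 0.001]
wrist_force: [2.8, 1.0, -2.1]
width: 0.316
grip_force: 40.5
```

>>> apply_moves --fingers '[0,0.6,0.6,0.6,0.6,0.6,0.6,0.6,0.6]' --travel '[[0,0,0.03],[0,0,0],[0,0,0],[0,0,0],[0,0,-0.2],[0,0,-0.5],[0,0,-0.5],[0,0,-0.3],[0,0,0]]' --rotation '[[0,0,0],[0,0,0],[0,0,0],[0,0,0],[0,0,0],[0,0,0],[0,0,0],[0,0,0],[0,0,0]]'

```text
time: 26.4
tool_pos: [0.6026, -0.1487, 0.1806]
tcp_rot: [2.199, 2.236, 0.005]
wrist_force: [0.4, -0.1, 0.2]
width: 0.6
grip_force: 0.0
```

```bash
python3 hold.py; python3 -c "
from h import *
togo([.4554,-.184,.16],.0166)
S=cam('scene')
u=proj(S,[.6,-.148,.12]);o=np.round(u-[40,35]).astype(int)
cv2.imwrite('pics/v2.png',cv2.resize(S['image'][o[1]:o[1]+60,o[0]:o[0]+70],None,fx=6,fy=6,interpolation=2)[:,:,::-1])"
```

```text
shift ((-0.1814614253536746, 0.3426627017773214), 0.3383426175294099) diff 26.214773
pos [ 0.6014 -0.1484  0.1785] z-axis [ 0.003 -0.001 -1.   ] ydir 0.0165 q [-0.28  0.2   1.79 -0.    1.16 -0.3 ] t 26.45
travel units [-0.664 -2.933  0.362]
rot units [ 0.03   0.01  -0.001]
rot units [ 1.6000e-02 -4.7000e-02  2.9999e+01]
```

View pics/v2.png

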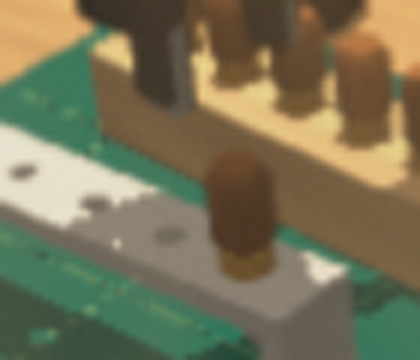

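Handle 1 stands flush in the rack. Next one.

>>> apply_moves --fingers '[0.6,0.6,0.6,0.6,0.6,0.6,0.6]' --travel '[[-0.1,-0.4,0],[-0.16,-0.7,0],[-0.16,-0.7,0],[-0.16,-0.7,0.1],[-0.08,-0.43,0.3],[0,0,0],[0,0,0]]' --rotation '[[0,0,0],[0,0,0],[0,0,0],[0,0,0],[0,0,0],[0,0,0],[0,0,0]]'

```text
time: 27.2
tool_pos: [0.4537, -0.1831, 0.1555]
tcp_rot: [-2.203, -2.237, 0.001]
wrist_force: [0.2, 0.1, 0.1]
width: 0.598
grip_force: 0.0
```

```bash
cat > hold.py <<'E'
from h import *
import sys
S=cam('scene'); g=cv2.cvtColor(S['image'],cv2.COLOR_RGB2GRAY); z=cv2.imread('pics/scene0.png',0)
# match patches of the holder's visible parts against the first picture
for n,(x0,y0,x1,y1) in dict(nearend=(262,160,298,202),bottom=(236,175,292,202)).items():
    t=z[y0:y1,x0:x1]; r=cv2.matchTemplate(g[y0-25:y1+25,x0-25:x1+25],t,cv2.TM_CCOEFF_NORMED); _,v,_,l=cv2.minMaxLoc(r); print(n,round(v,2),l[0]-25,l[1]-25)
if len(sys.argv)>2: togo([float(v) for v in sys.argv[1:4]],.0166)
E
python3 hold.py .4554 -.184 .059
```

```text
nearend 0.69 4 0
bottom 0.7 3 1
pos [ 0.4549 -0.1833  0.1564] z-axis [-0.  0. -1.] ydir 0.0162 q [-0.43 -0.03  2.07  0.    1.1  -0.45] t 27.25
travel units [-0.014  0.011  1.948]
rot units [-0.002 -0.004 -0.004]
rot units [-7.0000e-03  3.0000e-03  2.9996e+01]
```

```bash
cat > e2.py <<'E'
from h import *
S=cam('scene'); z=cv2.imread('pics/scene0.png')[:,:,::-1].astype(int); n=S['image'].astype(int)
for nm,im in(('old',z),('new',n)):
    wood=(im[...,0]-im[...,1])>5
    print(nm,'bottom edge rows',[int(np.nonzero(wood[165:215,x])[0].max()+165) if wood[165:215,x].any() else None for x in range(236,300,4)],
      'right edge cols',[int(np.nonzero(wood[y,255:320])[0].max()+255) if wood[y,255:320].any() else None for y in range(178,202,3)])
for r in tip_of('scene','holder')[:1]: print(r)
for r in tip_of('scene','handle0')[:7]: print(round(r['p'],2),r['location'])
E
python3 e2.py
```

```text
old bottom edge rows [200, 202, 214, 214, 214, 192, 194, 196, 198, 200, 202, 202, 199, 196, 192, 171] right edge cols [319, 291, 291, 291, 292, 291, 319, 319]
new bottom edge rows [200, 204, 214, 214, 214, 190, 192, 194, 196, 198, 200, 202, 201, 199, 196, 191] right edge cols [319, 295, 295, 319, 319, 319, 319, 319]
{'location': [253.7, 179.2], 'p': 0.9}
0.75 [238.6, 190.9]
0.73 [269.3, 173.6]
0.68 [234.4, 161.2]
0.62 [222.1, 155.8]
0.59 [248.2, 166.1]
0.28 [250.8, 179.5]
```

The holder has shifted by about 4 px (~10 mm), so I clear the arm and refit its pose from both views.

>>> apply_moves --fingers '[0.6,0.6,0.6,0.6,0.6,0.6,0.6,0.6,0.6,0.6,0.6,0.6]' --travel '[[0,0,-0.5],[0,0,-0.9],[0,0,-0.9],[0.4,0,0],[0.8,0,0],[0.9,0,0],[0.9,0,0],[0.9,0,0],[0.9,0,0],[0.9,0,0],[0.9,0,0],[0.9,0,0]]' --rotation '[[0,0,0],[0,0,0],[0,0,0],[0,0,0],[0,0,0],[0,0,0],[0,0,0],[0,0,0],[0,0,0],[0,0,0],[0,0,0],[0,0,0]]'

```text
time: 28.6
tool_pos: [0.4486, 0.1943, 0.2726]
tcp_rot: [2.201, 2.24, 0.002]
wrist_force: [0.7, 0.1, 0.3]
width: 0.602
grip_force: 0.0
```

```bash
cat > fit.py <<'E'
from h import *
from scipy.optimize import minimize
Y=np.array([-110,-66,-22,22,66,110])/1000
def wood(im): im=im.astype(int); return ((im[...,0]-im[...,1])>5).astype(np.uint8)*255
WIN={'top':(340,235,490,285),'scene':(215,150,310,212)}  # search windows
K=6
def hull(c,P,M,w):
    q=np.array([(proj(c,p)+.5-w[:2])*K for p in P]); h=cv2.convexHull(np.round(q*16).astype(np.int32)); cv2.fillConvexPoly(M,h,1,shift=4)
def cyl(x,y,r,z): return [(x+r*np.cos(a),y+r*np.sin(a),zz) for zz in z for a in np.linspace(0,6.28,12)]
def fit(cs,ims,p0,present):
    ms={}
    for c in cs:
        n=c['n'];w=WIN[n]; ms[n]=cv2.resize(wood(ims[n])[w[1]:w[3],w[0]:w[2]],None,fx=K,fy=K,interpolation=1)>127
    def rend(p,c):
        w=WIN[c['n']]; M=np.zeros(ms[c['n']].shape,np.uint8); C,s_=np.cos(p[2]),np.sin(p[2])
        t=lambda a,b,z:(p[0]+C*a-s_*b,p[1]+s_*a+C*b,z)
        hull(c,[t(a,b,z) for a in(-.03,.03) for b in(-.145,.145) for z in(0,.05)],M,w)
        for i in present:
            x,y,_=t(0,Y[i],0); hull(c,cyl(x,y,.014,(.066,.092))+cyl(x,y,.009,(.1,)),M,w)
        # rack bar occludes in the scene view: ignore area outside window only
        return M.astype(bool)
    def cost(p): return sum((rend(p,c)^ms[c['n']]).sum()/ (1 if c['n']=='top' else 1) for c in cs)
    best=None
    for dx in(-.01,.01):
        r=minimize(cost,p0,method='Nelder-Mead',options=dict(initial_simplex=[p0,np.add(p0,[dx,0,0]),np.add(p0,[0,.012,0]),np.add(p0,[0,0,.06])],xatol=1e-5,fatol=1))
        if best is None or r.fun<best.fun: best=r
    return best.x,best.fun
def holes(p): return np.array([[p[0]-np.sin(p[2])*y,p[1]+np.cos(p[2])*y] for y in Y])
if __name__=='__main__':
    import sys
    np.set_printoptions(precision=4,suppress=True)
    T=cam('top');S=cam('scene')
    old={n:cv2.imread(f'pics/{n}0.png')[:,:,::-1] for n in('top','scene')}
    p0=[.4508,-.2505,-.067]
    print('old top',fit([T],old,p0,range(6)))
    new={'top':T['image'],'scene':S['image']}
    pr=[int(i) for i in sys.argv[1]]
    p,f=fit([T],new,p0,pr); print('new top',p,f)
    print(holes(p))
    print('stand/hold pos',read_state()['tool_pos'])
    save(T,'topn.png')
E
python3 fit.py 01234
```

```text
old top (array([ 0.4505, -0.2521, -0.0666]), np.float64(8639.0))
new top [ 0.4439 -0.2426 -0.0689] 8191.0
[[ 0.4363 -0.3523]
 [ 0.4393 -0.3084]
 [ 0.4423 -0.2645]
 [ 0.4454 -0.2206]
 [ 0.4484 -0.1767]
 [ 0.4514 -0.1328]]
stand/hold pos [0.4483 0.1971 0.2723]
```

>>> apply_moves --fingers '[0.6,0.6,0.6,0.6,0.6,0.6,0.6,0.6,0.6,0.6,0.6]' --travel '[[-0.4,0,0],[-0.8,0,0],[-0.9,0,0],[-0.9,0.02,0],[-0.9,0.02,0],[-0.9,0.02,0.2],[-0.9,0.02,0.4],[-0.9,0.02,0.4],[-0.6,0.02,0.6],[-0.25,0.01,0.5],[0,0,0]]' --rotation '[[0,0,0],[0,0,0],[0,0,0],[0,0,0],[0,0,0],[0,0,0],[0,0,0],[0,0,0],[0,0,0],[0,0,0],[0,0,0]]'

```text
time: 29.8
tool_pos: [0.4584, -0.1819, 0.1631]
tcp_rot: [-2.202, -2.232, 0.005]
wrist_force: [-0.7, 0.3, -0.9]
width: 0.599
grip_force: 0.0
```

```bash
python3 -c "
from h import *
togo([.4488,-.1745,.059],.0166)"
```

```text
pos [ 0.4584 -0.1819  0.1631] z-axis [-0.007  0.002 -1.   ] ydir 0.0137 q [-0.43 -0.02  2.05 -0.    1.12 -0.44] t 29.8
travel units [ 0.145 -0.176  2.084]
rot units [-0.064 -0.025 -0.028]
rot units [-0.039  0.101 29.972]
```

>>> apply_moves --fingers '[0.6,0.6,0.6,0.6]' --travel '[[0.14,-0.18,0.3],[0,0,0.5],[0,0,0],[0,0,0]]' --rotation '[[0,0,0],[0,0,0],[0,0,0],[0,0,0]]'

```text
time: 30.2
tool_pos: [0.4524, -0.1736, 0.1279]
tcp_rot: [2.202, 2.24, 0.0]
wrist_force: [-0.2, -0.6, 0.0]
width: 0.599
grip_force: 0.0
```

```bash
python3 -c "
from h import *
togo([.4488,-.1745,.059],.0166)"
```

```text
pos [ 0.4524 -0.1736  0.1279] z-axis [ 0. -0. -1.] ydir 0.0175 q [-0.42 -0.01  2.11  0.    1.04 -0.44] t 30.2
travel units [-0.016 -0.073  1.378]
rot units [0.005 0.001 0.008]
rot units [-2.0000e-03  7.0000e-03 -2.9992e+01]
```

>>> apply_moves --fingers '[0.6,0.6,0.6,0.6,0.6,0,0,0,0,0,0]' --travel '[[-0.01,-0.07,0.3],[0,0,0.5],[0,0,0.4],[0,0,0.18],[0,0,0],[0,0,0],[0,0,0],[0,0,0],[0,0,0],[0,0,0],[0,0,0]]' --rotation '[[0,0,0],[0,0,0],[0,0,0],[0,0,0],[0,0,0],[0,0,0],[0,0,0],[0,0,0],[0,0,0],[0,0,0],[0,0,0]]'

```text
time: 31.3
tool_pos: [0.4495, -0.1751, 0.0595]
tcp_rot: [2.201, 2.238, 0.001]
wrist_force: [-1.7, 0.3, 5.8]
width: 0.312
grip_force: 39.4
```

>>> apply_moves --fingers '[0,0,0,0,0,0,0,0,0,0,0,0]' --travel '[[0,0,-0.2],[0,0,-0.4],[0,0,-0.5],[0,0,-0.5],[0,0,-0.4],[-0.08,0.4,-0.06],[-0.1,0.7,0],[-0.1,0.7,0],[-0.1,0.7,0],[-0.02,0.4,0],[0,0.1,0],[0,0,0]]' --rotation '[[0,0,0],[0,0,0],[0,0,0],[0,0,0],[0,0,0],[0,0,0],[0,0,0],[0,0,0],[0,0,0],[0,0,0],[0,0,0],[0,0,0]]'

```text
time: 32.5
tool_pos: [0.5988, -0.1919, 0.1609]
tcp_rot: [-2.202, -2.24, 0.0]
wrist_force: [-1.2, -0.1, -0.3]
width: 0.314
grip_force: 39.5
```

```bash
cat > rod.py <<'E'
# measures the held rod against where the tool says it should be, in the scene view
from h import *
import sys
x,y=float(sys.argv[1]),float(sys.argv[2]); off=float(sys.argv[3]) if len(sys.argv)>3 else .0117
togo([x,y,.09+off],.0166)
s=read_state();t=s['tool_pos'];S=cam('scene');g=S['image'].astype(int)
for dz in(.012,.018,.024,.030,.036):
    u=proj(S,[t[0],t[1],t[2]-off-dz]); r=int(round(u[1])); c=int(round(u[0]))
    print(round(u[0],1),r,[tuple(v) for v in g[r,c-6:c+7].tolist()] if dz in(.018,.030) else '')
E
python3 rod.py .6010 -.1923
```

```text
pos [ 0.5988 -0.1919  0.1609] z-axis [-0.  0. -1.] ydir 0.017 q [-0.35  0.23  1.78 -0.    1.13 -0.37] t 32.5
travel units [-0.009  0.045  1.183]
rot units [-0.005 -0.001  0.004]
rot units [ 2.0000e-03 -7.0000e-03 -2.9996e+01]
222.9 170 
223.2 172 [(68, 110, 84), (77, 108, 82), (87, 91, 68), (91, 88, 68), (95, 87, 73), (95, 85, 72), (94, 86, 71), (99, 86, 70), (117, 93, 66), (119, 94, 64), (119, 93, 65), (118, 93, 64), (117, 92, 63)]
223.4 174 
223.7 176 [(84, 121, 97), (73, 121, 94), (70, 116, 90), (82, 101, 81), (93, 89, 74), (94, 87, 74), (88, 89, 74), (75, 103, 80), (78, 106, 81), (88, 91, 66), (104, 92, 66), (110, 88, 61), (98, 73, 50)]
224.0 178
```

>>> apply_moves --fingers '[0,0,0,0,0,0,0]' --travel '[[0.035,0.04,0.1],[0,0,0.2],[0,0,0.1],[0,0,0.06],[0,0,0.06],[0,0,0.06],[0,0,0]]' --rotation '[[0,0,0],[0,0,0],[0,0,0],[0,0,0],[0,0,0],[0,0,0],[0,0,0]]'

```text
time: 33.25
tool_pos: [0.6003, -0.1902, 0.1313]
tcp_rot: [-2.203, -2.239, 0.001]
wrist_force: [-0.6, 0.2, -1.0]
width: 0.315
grip_force: 39.5
```

>>> apply_moves --fingers '[0,0,0,0,0,0]' --travel '[[0,0,0.1],[0,0,0.1],[0,0,0.1],[0,0,0.1],[0,0,0.1],[0,0,0]]' --rotation '[[0,0,0],[0,0,0],[0,0,0],[0,0,0],[0,0,0],[0,0,0]]'

```text
time: 33.85
tool_pos: [0.5999, -0.19, 0.1055]
tcp_rot: [-2.202, -2.238, 0.001]
wrist_force: [0.6, -0.7, -0.8]
width: 0.316
grip_force: 39.5
```

>>> apply_moves --fingers '[0,0,0.6,0.6,0.6,0.6,0.6,0.6,0.6,0.6]' --travel '[[0,0,0.08],[0,0,0.04],[0,0,0],[0,0,0],[0,0,0],[0,0,-0.2],[0,0,-0.5],[0,0,-0.5],[0,0,-0.3],[0,0,0]]' --rotation '[[0,0,0],[0,0,0],[0,0,0],[0,0,0],[0,0,0],[0,0,0],[0,0,0],[0,0,0],[0,0,0],[0,0,0]]'

```text
time: 34.85
tool_pos: [0.6028, -0.1911, 0.1798]
tcp_rot: [2.199, 2.235, 0.004]
wrist_force: [-0.2, 0.6, -0.7]
width: 0.598
grip_force: 0.0
```

>>> apply_moves --fingers '[0.6,0.6,0.6,0.6,0.6,0.6,0.6,0.6]' --travel '[[-0.07,-0.4,0],[-0.13,-0.7,0],[-0.13,-0.7,0],[-0.13,-0.7,0.1],[-0.09,-0.5,0.3],[0,-0.09,0.4],[0,0,0.1],[0,0,0]]' --rotation '[[0,0,0],[0,0,0],[0,0,0],[0,0,0],[0,0,0],[0,0,0],[0,0,0],[0,0,0]]'

```text
time: 35.65
tool_pos: [0.4455, -0.2197, 0.1293]
tcp_rot: [-2.201, -2.237, 0.001]
wrist_force: [-0.3, -0.4, 0.3]
width: 0.603
grip_force: 0.0
```

```bash
python3 -c "
from h import *
togo([.4456,-.220,.059],.0166)
S=cam('scene');n=S['image'].astype(int);wood=(n[...,0]-n[...,1])>5
print('bottom',[int(np.nonzero(wood[165:215,x])[0].max()+165) for x in range(256,300,4)],'right',[int(np.nonzero(wood[y,255:320])[0].max()+255) for y in range(178,190,3)])
z=cv2.imread('pics/scene0.png')
# seated handles: brass/shoulder check by network
print([(round(r['p'],2),r['location']) for r in tip_of('scene','handle0') if r['p']>.3],[proj(S,p).round(1).tolist() for p in([.6003,-.1483,.09],[.601,-.1923,.09])])"
```

```text
pos [ 0.4455 -0.2197  0.1293] z-axis [-0.003  0.002 -1.   ] ydir 0.0163 q [-0.51  0.02  2.08  0.    1.05 -0.52] t 35.65
travel units [-0.008  0.005  1.405]
rot units [-0.025 -0.016 -0.003]
rot units [-2.5000e-02  3.9000e-02  2.9997e+01]
bottom [190, 192, 194, 196, 198, 200, 202, 201, 199, 196, 191] right [319, 296, 295, 319]
[(0.74, [237.6, 193.6]), (0.71, [225.9, 183.9]), (0.69, [223.3, 156.2]), (0.65, [234.4, 159.7]), (0.62, [261.0, 168.1]), (0.57, [247.6, 167.3])] [[237.4, 191.7], [224.4, 186.0]]
```

>>> apply_moves --fingers '[0.6,0.6,0.6,0.6,0.6,0,0,0,0,0,0]' --travel '[[0,0,0.3],[0,0,0.5],[0,0,0.4],[0,0,0.2],[0,0,0],[0,0,0],[0,0,0],[0,0,0],[0,0,0],[0,0,0],[0,0,0]]' --rotation '[[0,0,0],[0,0,0],[0,0,0],[0,0,0],[0,0,0],[0,0,0],[0,0,0],[0,0,0],[0,0,0],[0,0,0],[0,0,0]]'

```text
time: 36.85
tool_pos: [0.4474, -0.2209, 0.0621]
tcp_rot: [2.202, 2.238, 0.001]
wrist_force: [-2.0, 0.5, 6.4]
width: 0.316
grip_force: 39.7
```

>>> apply_moves --fingers '[0,0,0,0,0,0,0,0,0,0,0,0]' --travel '[[0,0,-0.2],[0,0,-0.4],[0,0,-0.5],[0,0,-0.5],[0,0,-0.4],[-0.05,0.4,-0.06],[-0.1,0.7,0],[-0.1,0.7,0],[-0.08,0.7,0],[-0.02,0.45,0],[0,0.15,0],[0,0,0]]' --rotation '[[0,0,0],[0,0,0],[0,0,0],[0,0,0],[0,0,0],[0,0,0],[0,0,0],[0,0,0],[0,0,0],[0,0,0],[0,0,0],[0,0,0]]'

```text
time: 38.05
tool_pos: [0.6023, -0.2351, 0.1638]
tcp_rot: [-2.202, -2.24, 0.0]
wrist_force: [-0.2, 0.2, 0.2]
width: 0.317
grip_force: 39.5
```

```bash
cat > rod.py <<'E'
# lateral offset (px) of the held rod from the tool axis in the scene view, by grey-steel saturation
from h import *
import sys
x,y=float(sys.argv[1]),float(sys.argv[2]); off=float(sys.argv[3])
togo([x,y,.09+off],.0166)
s=read_state();t=s['tool_pos'];S=cam('scene')
k=8; g=S['image']; o=[]
for dz in np.arange(.014,.034,.002):
    u=proj(S,[t[0],t[1],t[2]-off-dz])
    mp=np.array([[u[0]+d for d in np.arange(-6,6.01,.25)]],np.float32); rr=np.full_like(mp,u[1])
    o.append(cv2.remap(g,mp,rr,cv2.INTER_LINEAR)[0].astype(int))
o=np.array(o); d=np.arange(-6,6.01,.25)
rg=o[...,0]-o[...,1]  # green <0, wood >20, steel ~ 5-12
m=np.median(rg,0); print(dict(zip(d[::2],m[::2].astype(int))), )
E
python3 rod.py .6017 -.2363 .0097
```

```text
pos [ 0.6023 -0.2351  0.1638] z-axis [-0.  0. -1.] ydir 0.0172 q [-0.41  0.26  1.74  0.    1.14 -0.43] t 38.05
travel units [-0.025 -0.013  1.281]
rot units [-0.002 -0.001  0.006]
rot units [ 1.0000e-03 -3.0000e-03 -2.9994e+01]
{np.float64(-6.0): np.int64(-55), np.float64(-5.5): np.int64(-54), np.float64(-5.0): np.int64(-54), np.float64(-4.5): np.int64(-56), np.float64(-4.0): np.int64(-55), np.float64(-3.5): np.int64(-53), np.float64(-3.0): np.int64(-46), np.float64(-2.5): np.int64(-33), np.float64(-2.0): np.int64(-14), np.float64(-1.5): np.int64(-2), np.float64(-1.0): np.int64(4), np.float64(-0.5): np.int64(7), np.float64(0.0): np.int64(7), np.float64(0.5): np.int64(7), np.float64(1.0): np.int64(2), np.float64(1.5): np.int64(-8), np.float64(2.0): np.int64(-7), np.float64(2.5): np.int64(-3), np.float64(3.0): np.int64(9), np.float64(3.5): np.int64(19), np.float64(4.0): np.int64(21), np.float64(4.5): np.int64(23), np.float64(5.0): np.int64(23), np.float64(5.5): np.int64(24), np.float64(6.0): np.int64(24)}
```

>>> apply_moves --fingers '[0,0,0,0,0,0,0,0]' --travel '[[-0.02,-0.01,0.15],[0,0,0.2],[0,0,0.1],[0,0,0.07],[0,0,0.07],[0,0,0.07],[0,0,0.07],[0,0,0]]' --rotation '[[0,0,0],[0,0,0],[0,0,0],[0,0,0],[0,0,0],[0,0,0],[0,0,0],[0,0,0]]'

```text
time: 38.9
tool_pos: [0.6012, -0.2361, 0.1266]
tcp_rot: [-2.203, -2.239, 0.0]
wrist_force: [-0.6, 0.3, -0.4]
width: 0.313
grip_force: 39.4
```

>>> apply_moves --fingers '[0,0,0,0,0,0,0]' --travel '[[0,0,0.1],[0,0,0.1],[0,0,0.1],[0,0,0.1],[0,0,0.07],[0,0,0.04],[0,0,0]]' --rotation '[[0,0,0],[0,0,0],[0,0,0],[0,0,0],[0,0,0],[0,0,0],[0,0,0]]'

```text
time: 39.6
tool_pos: [0.6013, -0.2362, 0.1022]
tcp_rot: [-2.203, -2.24, 0.0]
wrist_force: [-1.3, 0.0, 1.7]
width: 0.314
grip_force: 39.7
```

>>> apply_moves --fingers '[0.6,0.6,0.6,0.6,0.6,0.6,0.6]' --travel '[[0,0,0],[0,0,0],[0,0,-0.2],[0,0,-0.5],[0,0,-0.5],[0,0,-0.3],[0,0,0]]' --rotation '[[0,0,0],[0,0,0],[0,0,0],[0,0,0],[0,0,0],[0,0,0],[0,0,0]]'

```text
time: 40.3
tool_pos: [0.6035, -0.2372, 0.1807]
tcp_rot: [2.199, 2.235, 0.004]
wrist_force: [1.1, -0.0, 0.4]
width: 0.598
grip_force: 0.0
```

>>> apply_moves --fingers '[0.6,0.6,0.6,0.6,0.6,0.6,0.6,0.6]' --travel '[[-0.06,-0.4,0],[-0.11,-0.7,0],[-0.11,-0.7,0],[-0.11,-0.7,0.1],[-0.08,-0.55,0.3],[0,-0.13,0.4],[0,0,0.1],[0,0,0]]' --rotation '[[0,0,0],[0,0,0],[0,0,0],[0,0,0],[0,0,0],[0,0,0],[0,0,0],[0,0,0]]'

```text
time: 41.1
tool_pos: [0.4418, -0.2617, 0.1302]
tcp_rot: [-2.201, -2.237, 0.001]
wrist_force: [0.3, -1.4, -0.1]
width: 0.6
grip_force: 0.0
```

```bash
cat > nx.py <<'E'
from h import *
import sys
togo([float(sys.argv[1]),float(sys.argv[2]),.060],.0166)
S=cam('scene');n=S['image'].astype(int);wood=(n[...,0]-n[...,1])>5
print('bottom',[int(np.nonzero(wood[165:215,x])[0].max()+165) for x in range(256,300,4)],'right',[int(np.nonzero(wood[y,255:320])[0].max()+255) for y in range(178,190,3)])
print([(round(r['p'],2),r['location']) for r in tip_of('scene','handle0') if r['p']>.3],[proj(S,[.6021-.0166*y,-.2583+y,.09]).round(1).tolist() for y in(.11,.066,.022,-.022,-.066,-.11)])
E
python3 nx.py .4428 -.2633
```

```text
pos [ 0.4418 -0.2617  0.1302] z-axis [-0.003  0.002 -1.   ] ydir 0.0162 q [-0.58  0.05  2.05  0.    1.05 -0.6 ] t 41.1
travel units [-0.035  0.023  1.403]
rot units [-0.024 -0.018 -0.004]
rot units [-2.8000e-02  3.7000e-02  2.9996e+01]
bottom [190, 192, 194, 196, 198, 200, 202, 201, 199, 196, 192] right [319, 295, 295, 319]
[(0.79, [238.0, 189.4]), (0.73, [223.3, 156.3]), (0.73, [212.2, 178.3]), (0.72, [225.2, 186.6]), (0.7, [234.5, 159.4]), (0.45, [244.2, 166.7])] [[237.4, 191.7], [224.4, 186.0], [211.8, 180.7], [199.7, 175.5], [188.2, 170.5], [177.1, 165.7]]
```

Three are seated and the holder has not moved again. Fourth handle next.

>>> apply_moves --fingers '[0.6,0.6,0.6,0.6,0.6,0,0,0,0,0,0]' --travel '[[-0.03,0.02,0.3],[0,0,0.5],[0,0,0.4],[0,0,0.2],[0,0,0],[0,0,0],[0,0,0],[0,0,0],[0,0,0],[0,0,0],[0,0,0]]' --rotation '[[0,0,0],[0,0,0],[0,0,0],[0,0,0],[0,0,0],[0,0,0],[0,0,0],[0,0,0],[0,0,0],[0,0,0],[0,0,0]]'

```text
time: 42.3
tool_pos: [0.4444, -0.2644, 0.0628]
tcp_rot: [2.202, 2.239, 0.0]
wrist_force: [-2.2, 0.5, 6.4]
width: 0.316
grip_force: 39.8
```

>>> apply_moves --fingers '[0,0,0,0,0,0,0,0,0,0,0,0]' --travel '[[0,0,-0.2],[0,0,-0.4],[0,0,-0.5],[0,0,-0.5],[0,0,-0.4],[-0.05,0.4,-0.06],[-0.1,0.7,0],[-0.1,0.7,0],[-0.1,0.7,0],[-0.04,0.5,0],[0,0.17,0],[0,0,0]]' --rotation '[[0,0,0],[0,0,0],[0,0,0],[0,0,0],[0,0,0],[0,0,0],[0,0,0],[0,0,0],[0,0,0],[0,0,0],[0,0,0],[0,0,0]]'

```text
time: 43.5
tool_pos: [0.6032, -0.2804, 0.1646]
tcp_rot: [-2.202, -2.24, -0.0]
wrist_force: [-0.8, 0.4, -1.4]
width: 0.311
grip_force: 39.5
```

```bash
python3 rod.py .6025 -.2803 .0115 | sed 's/np.[a-z0-9]*(\([-0-9.]*\))/\1/g'
```

```text
pos [ 0.6032 -0.2804  0.1646] z-axis [-0.  0. -1.] ydir 0.0174 q [-0.47  0.29  1.69  0.    1.16 -0.49] t 43.5
travel units [ 1.000e-03 -1.300e-02  1.261e+00]
rot units [-0.003 -0.004  0.008]
rot units [ 6.0000e-03 -5.0000e-03 -2.9992e+01]
{-6.0: 13, -5.5: -1, -5.0: -11, -4.5: -16, -4.0: -20, -3.5: -24, -3.0: -27, -2.5: -23, -2.0: -13, -1.5: -1, -1.0: 6, -0.5: 9, 0.0: 8, 0.5: 4, 1.0: -4, 1.5: -19, 2.0: -32, 2.5: -43, 3.0: -49, 3.5: -53, 4.0: -53, 4.5: -54, 5.0: -53, 5.5: -51, 6.0: -52}
```

>>> apply_moves --fingers '[0,0,0,0,0,0,0,0]' --travel '[[0,-0.01,0.15],[0,0,0.2],[0,0,0.1],[0,0,0.07],[0,0,0.07],[0,0,0.07],[0,0,0.07],[0,0,0]]' --rotation '[[0,0,0],[0,0,0],[0,0,0],[0,0,0],[0,0,0],[0,0,0],[0,0,0],[0,0,0]]'

```text
time: 44.35
tool_pos: [0.6019, -0.2806, 0.1276]
tcp_rot: [-2.202, -2.239, 0.0]
wrist_force: [1.7, 0.2, -0.8]
width: 0.316
grip_force: 39.4
```

>>> apply_moves --fingers '[0,0,0,0,0,0,0]' --travel '[[0,0,0.1],[0,0,0.1],[0,0,0.1],[0,0,0.1],[0,0,0.07],[0,0,0.05],[0,0,0]]' --rotation '[[0,0,0],[0,0,0],[0,0,0],[0,0,0],[0,0,0],[0,0,0],[0,0,0]]'

```text
time: 45.05
tool_pos: [0.602, -0.2808, 0.1029]
tcp_rot: [-2.203, -2.24, 0.0]
wrist_force: [-2.1, 1.0, 3.2]
width: 0.31
grip_force: 39.8
```

>>> apply_moves --fingers '[0.6,0.6,0.6,0.6,0.6,0.6,0.6]' --travel '[[0,0,0],[0,0,0],[0,0,-0.2],[0,0,-0.5],[0,0,-0.5],[0,0,-0.3],[0,0,0]]' --rotation '[[0,0,0],[0,0,0],[0,0,0],[0,0,0],[0,0,0],[0,0,0],[0,0,0]]'

```text
time: 45.75
tool_pos: [0.6042, -0.2818, 0.1812]
tcp_rot: [2.199, 2.235, 0.003]
wrist_force: [0.4, -0.2, 0.4]
width: 0.603
grip_force: 0.0
```

>>> apply_moves --fingers '[0.6,0.6,0.6,0.6,0.6,0.6,0.6,0.6]' --travel '[[-0.06,-0.4,0],[-0.12,-0.7,0],[-0.12,-0.7,0],[-0.11,-0.7,0.1],[-0.08,-0.6,0.3],[0,-0.15,0.4],[0,0,0.1],[0,0,0]]' --rotation '[[0,0,0],[0,0,0],[0,0,0],[0,0,0],[0,0,0],[0,0,0],[0,0,0],[0,0,0]]'

```text
time: 46.55
tool_pos: [0.4391, -0.3071, 0.1306]
tcp_rot: [-2.201, -2.237, 0.0]
wrist_force: [-0.1, -0.0, -0.0]
width: 0.602
grip_force: 0.0
```

```bash
python3 nx.py .4396 -.3077
```

```text
pos [ 0.4391 -0.3071  0.1306] z-axis [-0.002  0.002 -1.   ] ydir 0.0161 q [-0.66  0.09  2.    0.    1.05 -0.67] t 46.55
travel units [-0.014  0.012  1.412]
rot units [-0.022 -0.02  -0.005]
rot units [-0.032  0.035 29.995]
bottom [190, 192, 194, 196, 198, 200, 202, 201, 199, 196, 191] right [319, 295, 295, 319]
[(0.71, [233.4, 157.0]), (0.57, [213.8, 178.0]), (0.56, [226.0, 184.3]), (0.54, [239.9, 189.4]), (0.52, [197.7, 176.5])] [[237.4, 191.7], [224.4, 186.0], [211.8, 180.7], [199.7, 175.5], [188.2, 170.5], [177.1, 165.7]]
```

>>> apply_moves --fingers '[0.6,0.6,0.6,0.6,0.6,0,0,0,0,0,0]' --travel '[[0,0.01,0.3],[0,0,0.5],[0,0,0.4],[0,0,0.2],[0,0,0],[0,0,0],[0,0,0],[0,0,0],[0,0,0],[0,0,0],[0,0,0]]' --rotation '[[0,0,0],[0,0,0],[0,0,0],[0,0,0],[0,0,0],[0,0,0],[0,0,0],[0,0,0],[0,0,0],[0,0,0],[0,0,0]]'

```text
time: 47.75
tool_pos: [0.4412, -0.3085, 0.0634]
tcp_rot: [2.202, 2.238, 0.0]
wrist_force: [-0.1, 1.0, 5.5]
width: 0.311
grip_force: 39.9
```

>>> apply_moves --fingers '[0,0,0,0,0,0,0,0,0,0,0,0]' --travel '[[0,0,-0.2],[0,0,-0.4],[0,0,-0.5],[0,0,-0.5],[0,0,-0.4],[-0.05,0.4,-0.06],[-0.1,0.7,0],[-0.1,0.7,0],[-0.1,0.7,0],[-0.03,0.55,0],[0,0.17,0],[0,0,0]]' --rotation '[[0,0,0],[0,0,0],[0,0,0],[0,0,0],[0,0,0],[0,0,0],[0,0,0],[0,0,0],[0,0,0],[0,0,0],[0,0,0],[0,0,0]]'

```text
time: 48.95
tool_pos: [0.6024, -0.3238, 0.1649]
tcp_rot: [-2.201, -2.24, 0.0]
wrist_force: [-0.5, 1.0, -1.2]
width: 0.311
grip_force: 39.6
```

```bash
python3 rod.py .6032 -.3243 .012 | sed 's/np.[a-z0-9]*(\([-0-9.]*\))/\1/g'
```

```text
pos [ 0.6024 -0.3238  0.1649] z-axis [-0.001  0.    -1.   ] ydir 0.0176 q [-0.53  0.33  1.65  0.    1.17 -0.55] t 48.95
travel units [-0.01   0.017  1.257]
rot units [-0.006 -0.004  0.009]
rot units [ 7.0000e-03 -1.0000e-02 -2.9991e+01]
{-6.0: 45, -5.5: 46, -5.0: 47, -4.5: 47, -4.0: 48, -3.5: 49, -3.0: 47, -2.5: 40, -2.0: 29, -1.5: 19, -1.0: 13, -0.5: 11, 0.0: 12, 0.5: 17, 1.0: 25, 1.5: 35, 2.0: 44, 2.5: 50, 3.0: 51, 3.5: 51, 4.0: 50, 4.5: 51, 5.0: 51, 5.5: 50, 6.0: 50}
```

>>> apply_moves --fingers '[0,0,0,0,0,0,0,0]' --travel '[[0,0.015,0.15],[0,0,0.2],[0,0,0.1],[0,0,0.07],[0,0,0.07],[0,0,0.07],[0,0,0.07],[0,0,0]]' --rotation '[[0,0,0],[0,0,0],[0,0,0],[0,0,0],[0,0,0],[0,0,0],[0,0,0],[0,0,0]]'

```text
time: 49.8
tool_pos: [0.6022, -0.3241, 0.1281]
tcp_rot: [-2.202, -2.239, 0.0]
wrist_force: [-0.1, 0.0, -0.5]
width: 0.318
grip_force: 39.6
```

>>> apply_moves --fingers '[0,0,0,0,0,0,0]' --travel '[[0,0,0.1],[0,0,0.1],[0,0,0.1],[0,0,0.1],[0,0,0.07],[0,0,0.05],[0,0,0]]' --rotation '[[0,0,0],[0,0,0],[0,0,0],[0,0,0],[0,0,0],[0,0,0],[0,0,0]]'

```text
time: 50.5
tool_pos: [0.6025, -0.3242, 0.1035]
tcp_rot: [-2.203, -2.24, 0.0]
wrist_force: [-2.1, 0.8, 3.6]
width: 0.315
grip_force: 39.9
```

>>> apply_moves --fingers '[0.6,0.6,0.6,0.6,0.6,0.6,0.6]' --travel '[[0,0,0],[0,0,0],[0,0,-0.2],[0,0,-0.5],[0,0,-0.5],[0,0,-0.3],[0,0,0]]' --rotation '[[0,0,0],[0,0,0],[0,0,0],[0,0,0],[0,0,0],[0,0,0],[0,0,0]]'

```text
time: 51.2
tool_pos: [0.6046, -0.3254, 0.1818]
tcp_rot: [2.198, 2.235, 0.003]
wrist_force: [1.8, 0.5, 0.6]
width: 0.603
grip_force: 0.0
```

>>> apply_moves --fingers '[0.6,0.6,0.6,0.6,0.6,0.6,0.6,0.6]' --travel '[[-0.06,-0.4,0],[-0.12,-0.7,0],[-0.12,-0.7,0],[-0.12,-0.7,0.1],[-0.09,-0.6,0.3],[0,-0.21,0.4],[0,0,0.1],[0,0,0]]' --rotation '[[0,0,0],[0,0,0],[0,0,0],[0,0,0],[0,0,0],[0,0,0],[0,0,0],[0,0,0]]'

```text
time: 52.0
tool_pos: [0.4367, -0.3516, 0.131]
tcp_rot: [-2.201, -2.237, -0.0]
wrist_force: [0.3, -0.4, -0.0]
width: 0.599
grip_force: 0.0
```

```bash
python3 nx.py .4374 -.3521
```

```text
pos [ 0.4367 -0.3516  0.131 ] z-axis [-0.002  0.002 -1.   ] ydir 0.016 q [-0.72  0.14  1.95  0.    1.06 -0.74] t 52.0
travel units [-0.013  0.017  1.421]
rot units [-0.02  -0.022 -0.006]
rot units [-0.035  0.032 29.994]
bottom [190, 192, 194, 196, 198, 200, 202, 201, 199, 196, 191] right [319, 295, 295, 319]
[(0.72, [224.5, 184.6]), (0.55, [186.8, 171.8]), (0.54, [223.8, 153.6]), (0.51, [215.1, 178.6]), (0.5, [199.3, 176.9]), (0.48, [238.8, 191.5]), (0.4, [175.7, 164.6])] [[237.4, 191.7], [224.4, 186.0], [211.8, 180.7], [199.7, 175.5], [188.2, 170.5], [177.1, 165.7]]
```

>>> apply_moves --fingers '[0.6,0.6,0.6,0.6,0.6,0,0,0,0,0,0]' --travel '[[0,0.01,0.3],[0,0,0.5],[0,0,0.4],[0,0,0.21],[0,0,0],[0,0,0],[0,0,0],[0,0,0],[0,0,0],[0,0,0],[0,0,0]]' --rotation '[[0,0,0],[0,0,0],[0,0,0],[0,0,0],[0,0,0],[0,0,0],[0,0,0],[0,0,0],[0,0,0],[0,0,0],[0,0,0]]'

```text
time: 53.2
tool_pos: [0.4386, -0.3531, 0.0634]
tcp_rot: [2.202, 2.238, -0.0]
wrist_force: [-1.9, 0.3, 5.7]
width: 0.316
grip_force: 39.8
```

>>> apply_moves --fingers '[0,0,0,0,0,0,0,0,0,0,0,0]' --travel '[[0,0,-0.2],[0,0,-0.4],[0,0,-0.5],[0,0,-0.5],[0,0,-0.4],[-0.05,0.4,-0.06],[-0.1,0.7,0],[-0.1,0.7,0],[-0.1,0.7,0],[-0.03,0.6,0],[0,0.19,0],[0,0,0]]' --rotation '[[0,0,0],[0,0,0],[0,0,0],[0,0,0],[0,0,0],[0,0,0],[0,0,0],[0,0,0],[0,0,0],[0,0,0],[0,0,0],[0,0,0]]'

```text
time: 54.4
tool_pos: [0.6036, -0.3682, 0.1649]
tcp_rot: [-2.201, -2.241, 0.0]
wrist_force: [0.2, -0.3, -0.6]
width: 0.313
grip_force: 39.6
```

```bash
python3 rod.py .6039 -.3683 .012 | sed 's/np.[a-z0-9]*(\([-0-9.]*\))/\1/g'
```

```text
pos [ 0.6036 -0.3682  0.1649] z-axis [-0.  0. -1.] ydir 0.0178 q [-0.58  0.37  1.59  0.    1.18 -0.6 ] t 54.4
travel units [-0.002  0.007  1.257]
rot units [-0.005 -0.005  0.011]
rot units [ 7.0000e-03 -7.0000e-03 -2.9989e+01]
{-6.0: 44, -5.5: 44, -5.0: 44, -4.5: 45, -4.0: 45, -3.5: 46, -3.0: 45, -2.5: 40, -2.0: 34, -1.5: 24, -1.0: 15, -0.5: 11, 0.0: 9, 0.5: 12, 1.0: 17, 1.5: 29, 2.0: 41, 2.5: 47, 3.0: 50, 3.5: 49, 4.0: 49, 4.5: 50, 5.0: 50, 5.5: 50, 6.0: 50}
```

Aligned. I insert it, checking the force partway.

>>> apply_moves --fingers '[0,0,0,0,0,0,0,0]' --travel '[[0,0.005,0.15],[0,0,0.2],[0,0,0.1],[0,0,0.07],[0,0,0.07],[0,0,0.07],[0,0,0.07],[0,0,0]]' --rotation '[[0,0,0],[0,0,0],[0,0,0],[0,0,0],[0,0,0],[0,0,0],[0,0,0],[0,0,0]]'

```text
time: 55.25
tool_pos: [0.6029, -0.3686, 0.1281]
tcp_rot: [-2.203, -2.239, 0.0]
wrist_force: [-0.1, 1.0, -1.4]
width: 0.309
grip_force: 39.5
```

>>> apply_moves --fingers '[0,0,0,0,0,0,0]' --travel '[[0,0,0.1],[0,0,0.1],[0,0,0.1],[0,0,0.1],[0,0,0.07],[0,0,0.05],[0,0,0]]' --rotation '[[0,0,0],[0,0,0],[0,0,0],[0,0,0],[0,0,0],[0,0,0],[0,0,0]]'

```text
time: 55.95
tool_pos: [0.603, -0.3687, 0.1034]
tcp_rot: [-2.203, -2.24, 0.0]
wrist_force: [-1.7, 0.7, 4.1]
width: 0.311
grip_force: 39.9
```

>>> apply_moves --fingers '[0.6,0.6,0.6,0.6,0.6,0.6,0.6,0.6,0.6,0.6,0.6,0.6]' --travel '[[0,0,0],[0,0,0],[0,0,-0.2],[0,0,-0.5],[0,0,-0.8],[0,0,-0.9],[0,0,-0.9],[-0.5,-0.5,0],[-0.6,-0.6,0],[-0.6,-0.6,0],[-0.6,-0.6,0],[0,0,0]]' --rotation '[[0,0,0],[0,0,0],[0,0,0],[0,0,0],[0,0,0],[0,0,0],[0,0,0],[0,0,0],[0,0,0],[0,0,0],[0,0,0],[0,0,0]]'

```text
time: 57.15
tool_pos: [0.4862, -0.4896, 0.2687]
tcp_rot: [2.208, 2.233, -0.004]
wrist_force: [0.2, 0.5, 0.2]
width: 0.604
grip_force: 0.0
```

```bash
python3 -c "
from h import *
S=cam('scene');T=cam('top')
f=lambda im,k:cv2.resize(im,None,fx=k,fy=k,interpolation=2)
a=f(S['image'][130:250,150:410],3)       # 780x360
b=f(T['image'][175:305,100:360],1.5)  # 390x195
c=f(S['image'][195:325,390:560],1.5)
c=cv2.resize(c,(390,195))
cv2.imwrite('pics/fin.png',np.vstack([a,np.hstack([b,c])])[:,:,::-1]); cv2.imwrite('pics/topf.png',T['image'][:,:,::-1])
print([(round(r['p'],2),np.round(r['location']).tolist()) for r in tip_of('scene','offcut0') if r['p']>.2],[(round(r['p'],2),np.round(r['location']).tolist()) for r in tip_of('top','offcut0') if r['p']>.2])"
```

```text
[(0.62, [458.0, 265.0]), (0.59, [217.0, 316.0])] [(0.7, [176.0, 219.0]), (0.68, [413.0, 206.0]), (0.52, [205.0, 220.0]), (0.49, [313.0, 115.0]), (0.47, [192.0, 214.0]), (0.44, [181.0, 250.0])]
```

View pics/fin.png

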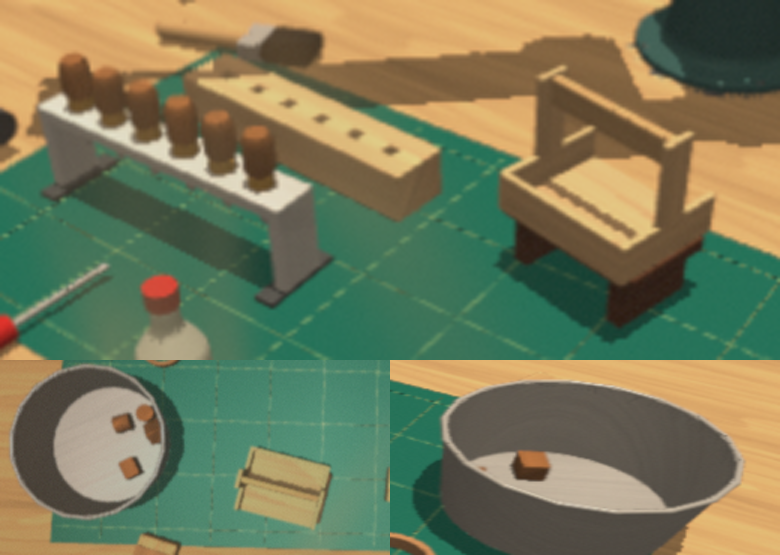

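All six handles stand flush, the four offcuts lie in the pail, and the tote is on the stand. One numeric check of the tote's centring before handing in.

Run:
```python
from h import *
from scipy.optimize import minimize
T=cam('top'); w=(235,215,345,300);K=6
im=T['image'].astype(int); m=((im[...,0]-im[...,1])>5).astype(np.uint8)*255
m=cv2.resize(m[w[1]:w[3],w[0]:w[2]],None,fx=K,fy=K,interpolation=1)>127
n,lab,st,_=cv2.connectedComponentsWithStats(m.astype(np.uint8)); m=lab==1+np.argmax(st[1:,4])
def rend(p):
    M=np.zeros(m.shape,np.uint8);c,s=np.cos(p[2]),np.sin(p[2])
    def h(P):
        q=np.array([(proj(T,(p[0]+c*a-s*b,p[1]+s*a+c*b,z))+.5-w[:2])*K for a,b,z in P]); cv2.fillConvexPoly(M,cv2.convexHull(np.round(q*16).astype(np.int32)),1,shift=4)
    h([(a,b,z) for a,b,z in [(-.055,.07,.06),(-.055,-.07,.06),(.055,.07,.06),(.055,-.07,.06),(.055,.07,.096),(.055,-.07,.096),(-.055,.07,.096),(-.055,-.07,.096)]])
    h([(a,b,z) for a in(-.005,.005) for b in(-.07,.07) for z in(.06,.17)])
    return M.astype(bool)
p0=[.442,.0855,-.226]
r=minimize(lambda p:(rend(p)^m).sum(),p0,method='Nelder-Mead',options=dict(initial_simplex=[p0,[.45,.0855,-.226],[.442,.093,-.226],[.442,.0855,-.17]]))
print(r.x,r.fun,m.sum())
```

```text
[ 0.44453314  0.08422407 -0.23760247] 6667.0 84840
```

```bash
python3 -c "
from workcell import *
print(finish_job())"
```

```text
the job is handed in; nothing more can be done
None
```

I handed the job in at about 57 s of the 210 s allowed: all six handles stand flush in the rack, the four offcuts are in the pail, and the empty tote is upright on the stand, within about 3 mm of centre and 1° of square.

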